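Carry the sterile bur block with the cross-locking tongs

ROBOT

A 6-joint arm with a two-finger parallel gripper is mounted at the origin on a cart in front of the work surface, level with it; the furniture and walls round the work are solid. World frame = base frame: x ahead of the robot, y to its left, z up, the work surface at z = 0. Lengths are in mm, angles in rad, forces in N, time in s.
With the tool pointing down it reaches from about 400 to 925 mm from the base axis. Payload 12.5 kg.
Tool frame: the origin (TCP) lies midway between the tips of the shut fingers; the grasp point (between the pads) lies 19 mm behind it; z points along the fingers, y is the direction in which the jaws open and shut (so a half turn about z gives the same grasp; the last joint's range is limited). The gripper opens to 95 mm and grips with 3 to 60 N. Pads are 20 mm wide; open, the fingers measure 119 mm over their backs; the gripper's body (75 mm by 180 mm) begins 59 mm behind the grasp point.
Start: joints at [-1.432, 0.491, 1.559, -0, 1.092, -0.106], TCP at [151.499, -606.379, 214.661] pointing down, gripper open.
Joint ranges: [-3.1, 3.1], [-0.84, 2.19], [0.05, 2.79], [-1.13, 4.28], [0.06, 2.93], [-2.69, 2.69]. Speed limits (rad/s): [2.22, 2.22, 2.79, 3.14, 3.14, 3.14].

INTERFACE

Orientations are given as [roll, pitch, yaw] about the fixed x, y, z axes, in that order (R = Rz(yaw) Ry(pitch) Rx(roll)).
In Python, from cell import env gives the robot as it stands.
- The arm moves only by the tool drive_tool, never from a script. Its argument "increments" is a list of rows, each a list of 2 entries, a list of its own where there are three numbers: the shift along the tool's x, y, z as a fraction of full scale, then the turn, a rotation vector about the tool's x, y, z as a fraction of full scale. In form: [[[x, y, z], [ax, ay, az]], ...]. A call has 1 to 5 rows; each row shifts and turns the commanded pose from where the row before left it, along the tool's axes as they then stand; what a row does not reach is not made up. Full scale, the value 1, is 30 mm for a shift and 0.08 rad for a turn. A row lasts 1/12 s, in which the tool goes at most 41.7 mm and 7.16 degrees, less where a joint would pass 70% of its speed; a pose out of reach is approached as far as the arm can. A call with a number of a shift or a turn outside -1 to 1 is refused whole. A call with a gripper value outside its range is refused whole. "jaw" is the opening, from -1 (shut) to 1 (fully open), so that 0 is half open, set as the call begins (left out, the last holds). The fingers move at their own pace and stop on an object; the grip force is fixed at half the most. Time passes only in rows, so rows that do not move let the fingers close. It gives the time, the measured TCP pose, the force and the opening at its end, in the units of the state.
- env.state(): the state, without advancing time (a new reading comes with each control period).
- env.read_camera(name): name is "scene" or "top"; returns a dict with "pixels" (420x560x3 uint8, blue, green, red), "vertical_fov" (degrees; the focal length in pixels is half the picture's height over the tangent of half this angle, whatever the lens; pixels are square), "cx", "cy" (the principal point, pixels), "world_to_cam" (4x4, takes a point from world to camera coordinates). Camera axes: x right, y down, z forward; pixel columns grow to the right and rows downward; lengths in mm; the calibration is good to about 2 mm. A picture is of the moment at which its call begins. There is no depth.
- env.job_done(): hands the job in, once; it reports no verdict.
Trained networks look in a picture, given as the dict that the camera call returned (one of the last four; its "shot" number tells which), for a name from the list of things; names that differ only in an ending like _2 or _b are one class to them, and where a whole thing is asked for, a point or a joint stands for the part that bears it (a point fixed in the world has none). Each returns a list of dicts, best first, with "score" (0 to 1); they miss things now and then, are a little off and sometimes report something else, mostly with a low value. They report only what shows in the picture. A call takes as long as a camera call.
- env.boxes_of(target, picture): "point" ([x, y, z] in mm, in world coordinates, good to about 4 mm: the middle of the surface that is visible of it).
- env.tip_of(target, picture): "point" ([x, y, z] in mm, in world coordinates, good to about 4 mm: a listed point, or the origin of a listed thing).
The state is a dict: "t": time; "joints": joint angles; "qvel": joint speeds; "tau": joint torques, N m; "eef_pos": TCP position; "tcp_rot": TCP orientation; "ft_force": force on the tool from outside, world axes, zero at the start; "moment": the same for the moment, N m; "opening": opening from 0.0 (shut) to 1.0 (fully open).
Only numpy, scipy, OpenCV 4.12 (cv2) and the standard library are available. Lean on these libraries where they do the work, as an engineer would, in place of code of your own. Each camera call takes 0.05 s, during which the arm holds its last target.

TASK

The bur block has come out of the steriliser on the steel tray and must not be touched with the fingers. Squeeze the self-closing tongs off their stand, clip them across the narrow side of the block, let go so that they grip it by themselves, then lift them by the solid heel and set the block down upright in the middle of the grey silicone rest, lengthwise along it; finally squeeze the tongs off the block and clip them upright on the post of their stand again, as they were. Leave the instruments in the tray, the rest and the other things where they are.

Things in the scene. Friction and masses are not known exactly. Their poses are not given: they have to be found in the camera images.
- tongs_grip (a point): Point on the axis of the self-closing tongs, half-way between their two black finger pads, 92 mm above the jaw tips. z: up along the tongs; y: squeezing direction. The pads, 24 mm wide (x) and 30 mm tall, face +y and -y, 44 mm apart over their outer faces when the jaws hold block or post. Squeezed with 12 to 15 N they stop about 36 mm apart, jaws fully open. Tongs' top: 40 mm above.
- tongs_heel (a point): Centre of the solid steel heel on top of the tongs, 120 mm above the jaw tips; same axes. The heel is 36 mm along x, 22 mm along y, 24 mm tall. Gripped along x (a quarter turn from the squeezing direction) the fingers clear the pads below and the jaws stay shut: carry a clamped load only by the heel, as squeezed pads open the jaws.
- tongs: Cross-locking steel tongs, 132 mm tall, 0.12 kg, upright, jaws down; origin on the axis at the jaw tips, same axes. Rubber-lined jaws, 34 mm wide (x) and 24 mm tall, open along y from 32 to about 62 mm (75 mm over their outsides) and shut by springs with about 3 N each when the pads are let go. Up to 40 mm above the tips the arms leave room for the block's burs; at 60 mm they cross.
- tongs_a: The spring arm of the tongs with its pad on the +y side and its jaw on the -y side; its origin is at its pivot in the heel, 124 mm above the jaw tips.
- tongs_b: The other spring arm: pad on the -y side, jaw on the +y side; origin at its pivot in the heel, 124 mm above the jaw tips.
- bur_center (a point): Centre of the brass-coloured bur block standing in the steel tray: body 32 mm (x) by 70 mm (y, long axis) by 20 mm tall, this point 10 mm above its underside, z up; thirteen upright burs reach 38 mm above its underside. About 0.11 kg, loose. It is clamped across its 32 mm side: tongs' y along the block's x.
- bur_block: The same bur block, origin at the centre of its underside, same axes.
- rest_top (a point): Centre of the top of the grey silicone rest, a plain slab 50 mm (x) by 75 mm (y, long axis) by 14 mm thick lying loose on the cabinet top; z up. The block must stand here, its long axis along the rest's.
- stand_seat (a point): The tongs' stand, fixed: steel plate 66 mm (x) by 88 mm (y) by 8 mm with an upright grey post, 34 mm (x) by 32 mm (y), rising 34 mm above the plate. This point is the centre of the plate's top, at the post's foot, z up. The tongs start clipped on the post across its y, their axes along the stand's and their jaw tips on the plate.
- stand: The same stand, origin at the centre of its underside, same axes.
- tray: Flat stainless tray 190 mm (x) by 290 mm (y), fixed; origin at the centre of its underside; floor 3 to 4 mm up, rim 14 mm high. The bur block stands in its half towards -x, the instruments lie in its half towards +x.
- mouth_mirror: Mouth mirror lying in the tray, 161 mm long along its y; origin at its middle, on the tray floor. Bystander.
- probe: Thin steel dental probe lying in the tray, 171 mm long along its y; origin at its middle, on the tray floor. Bystander.
- bottle_amber: Small amber bottle with black cap, 36 mm across, 78 mm tall, origin at the centre of its underside. Bystander.

How it is judged (in metres and radians):
On the way, in this order (a step that is already met when the one before it is completed fails the run):
1. the tongs are taken up off their stand (z of tongs_grip in the frame of stand_seat above 0.128 m), for 0.1 s.
2. the tongs are clipped on the bur block, both jaws gripping it, and the fingers have let them go (contact force between each of tongs_a, tongs_b and bur_block above 1 N and contact force between the fingers and tongs below 0.2 N), for 0.2 s.
3. the block hangs in the jaws, lifted clear of the tray (height (world z) of bur_center above 0.0275 m and contact force between each of tongs_a, tongs_b and bur_block above 1 N), for 0.2 s.
4. the block stands upright in the middle of the rest, along it, and the tongs are off it (horizontal distance between bur_center and rest_top below 0.014 m and z of bur_center in the frame of rest_top between 0.005 and 0.015 m and angle between the y axis of bur_center and the y axis of rest_top, either way round below 0.25 rad and angle between bur_center's own z axis and vertical below 0.1 rad and contact force between tongs and bur_block below 0.1 N), for 0.2 s.
At the end, for the whole second after the job is handed in: Block upright on the rest, centres within 14 mm, long axes within 0.25 rad, tongs off it; tongs clipped on the stand's post, both jaws pressing over 1 N, upright within 0.12 rad, within 15 mm of its centre, jaw tips under 15 mm above the plate; both at rest (all of step 4 and linear speed of each of bur_block, tongs below 0.02 m/s and horizontal distance between tongs_grip and stand_seat below 0.015 m and z of tongs_grip in the frame of stand_seat below 0.107 m and angle between tongs_grip's own z axis and vertical below 0.12 rad and contact force between each of tongs_a, tongs_b and stand above 1 N); the robot touches nothing.
It fails at once if the robot's fingers or arm touch the bur block (contact force between any of the fingers, the arm and bur_block above 0.3 N).
It fails at once if the bur block is tipped over (angle between bur_center's own z axis and vertical above 0.6 rad).
It fails at once if the silicone rest is pushed away by more than 30 mm (distance of rest_top from where it was at the start of the episode above 0.03 m).
It fails at once if the instruments in the tray or the amber bottle are moved by more than 25 mm (distance of any of mouth_mirror, probe, bottle_amber from where it was at the start of the episode above 0.025 m).
It also fails if it takes over 61 s, if anything falls off the work surface, if the arm or the gripper's body presses on something with over 40 N, if the wrist force passes 120 N, or if a joint passes its speed limit or range.

## Working session

There is one attempt and no reset: what is moved stays moved. The work goes in short steps, Python scripts to look and compute and a tool call to move; the robot and the scene stay as the last step left them, time stands still between calls to the robot, and variables do not carry over. Pictures are saved under pics/ and viewed, and the job is handed in when it is done.

Besides the shell and the picture viewer there is one more tool, called after "Request:" as name(argument=value, ...) on one line, values as JSON. drive_tool: Moves the arm, as the interface text tells. Its arguments: {"type":"object","properties":{"increments":{"type":"array","items":{"type":"array"}},"jaw":{"type":"number"}},"required":["increments"]}

```bash
ls; mkdir -p pics
python3 - <<'E'
from cell import env
import cv2
s=env.state();print(s)
for n in("scene","top"):
    p=env.read_camera(n);cv2.imwrite(f"pics/{n}0.png",p["pixels"])
    print(n,p["vertical_fov"],p["cx"],p["cy"],p["world_to_cam"].tolist() if hasattr(p["world_to_cam"],"tolist") else p["world_to_cam"])
    for t in["tongs_grip","tongs_heel","tongs","bur_center","bur_block","rest_top","stand_seat","stand","tray","mouth_mirror","probe","bottle_amber"]:
        r=env.tip_of(t,p);print(t,[( [round(v) for v in d["point"]],round(d["score"],2)) for d in r[:3]])
E
```

```text
pics
{'t': 0.0, 'joints': array([-1.43159894e+00,  4.91573418e-01,  1.55949755e+00,  7.00233809e-06,
        1.09169758e+00, -1.05599729e-01]), 'qvel': array([ 0.00062598,  0.00014413,  0.00045148, -0.00065838, -0.00318362,
        0.00252974]), 'tau': array([-2.62897656e-04, -6.12644148e+01, -2.58180678e+01,  6.92770234e-02,
        4.82588774e-02, -8.59797728e-05]), 'eef_pos': array([ 151.46130389, -606.09482357,  214.03657894]), 'tcp_rot': array([-3.14042396e+00, -1.30119444e-04,  2.44793807e-01]), 'ft_force': array([-0.3970802 , -0.68115787,  0.41034835]), 'moment': array([ 0.0247961 , -0.01632568, -0.0022051 ]), 'opening': 0.9990901020571251}
scene 42.130618973580766 277.9629081815747 212.2702072871079 [[-0.7536800361659236, -0.657123092557181, 0.01247574899630768, 486.0698608861327], [-0.4909070797684528, 0.5502161748165902, -0.6754793853282345, 322.9417384426253], [0.43700874375479276, -0.515219761071221, -0.7372733249505042, 814.7507090367736], [0.0, 0.0, 0.0, 1.0]]
tongs_grip [([458, -16, 100], 0.84)]
tongs_heel [([458, -13, 127], 0.61), ([461, -10, 133], 0.35)]
tongs [([455
[... 563 characters left out ...]
, 0.00908211699454945, -0.17940555277391762, 591.5158505532723], [0.17948746244087088, 0.00918634956046933, -0.9837173688658192, 902.7899746302635], [0.0, 0.0, 0.0, 1.0]]
tongs_grip [([456, -21, 100], 0.57)]
tongs_heel [([456, -17, 134], 0.92)]
tongs [([457, -17, 5], 0.89), ([459, -20, 137], 0.63), ([458, -13, 130], 0.53)]
bur_center [([623, 187, 9], 0.83)]
bur_block [([629, 182, 2], 0.55)]
rest_top [([596, -16, 11], 0.75), ([456, -14, 8], 0.6)]
stand_seat [([455, -15, 6], 0.76)]
stand [([458, -18, 0], 0.79), ([460, -21, 133], 0.52)]
tray [([458, -21, 131], 0.54)]
mouth_mirror [([544, 255, 0], 0.63)]
probe [([562, 286, 1], 0.49), ([458, -20, 133], 0.27)]
bottle_amber [([705, -89, -3], 0.71)]
```

View pics/scene0.png

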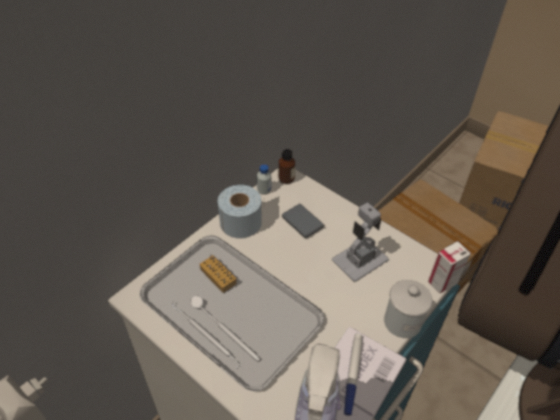

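View pics/top0.png

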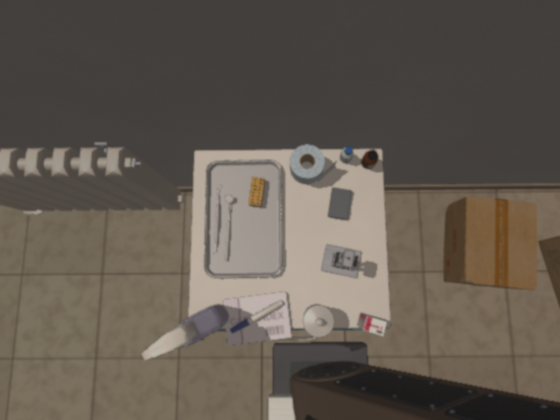

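The scene view shows the rest near (303,220), the stand near (361,255), the block near (218,272) and the amber bottle near (287,167). In the top view the same things are at (341,204), (342,260), (257,192) and (370,159). Next I rectify both pictures to get the yaws.

```bash
cat > h.py <<'E'
from cell import env
import cv2,numpy as np
def KM(p):
    f=p["pixels"].shape[0]/2/np.tan(np.radians(p["vertical_fov"]/2))
    return np.array([[f,0,p["cx"]],[0,f,p["cy"]],[0,0,1]]),np.array(p["world_to_cam"])
def proj(p,P):
    K,M=KM(p);P=np.atleast_2d(P);q=(M[:3,:3]@P.T).T+M[:3,3];u=(K@q.T).T;return u[:,:2]/u[:,2:]
def rect(p,c,z,half=75,s=4):
    # view plane z: image up=+x, left=+y
    c4=np.array([[c[0]+half,c[1]+half,z],[c[0]+half,c[1]-half,z],[c[0]-half,c[1]-half,z],[c[0]-half,c[1]+half,z]],float)
    n=2*half*s;H=cv2.getPerspectiveTransform(proj(p,c4).astype(np.float32),np.float32([[0,0],[n,0],[n,n],[0,n]]))
    return cv2.warpPerspective(p["pixels"],H,(n,n),flags=cv2.INTER_CUBIC)
E
python3 - <<'E'
from h import *
ps={n:env.read_camera(n) for n in("scene","top")}
for nm,c,z in(("rest",(597,-17),14),("block",(624,187),24),("stand",(456,-17),8)):
    im=np.hstack([cv2.resize(rect(ps[n],c,z,60),(400,400)) for n in ps])
    im=cv2.convertScaleAbs(im,alpha=1.6)
    for k in(0,400):
        cv2.drawMarker(im,(200+k,200),(0,255,0),0,16,1)
    cv2.imwrite(f"pics/r_{nm}.png",im)
E
```

```text
(no output)
```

View pics/r_rest.png

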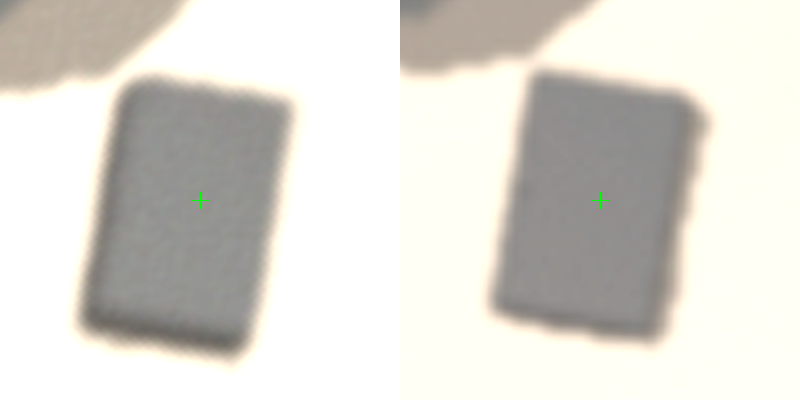

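View pics/r_block.png

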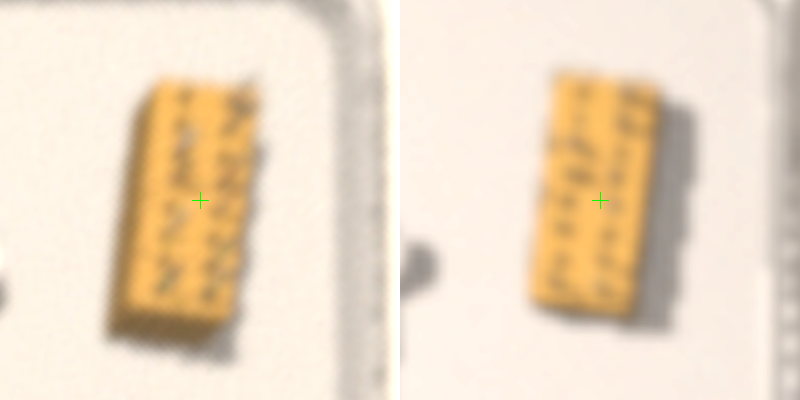

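View pics/r_stand.png

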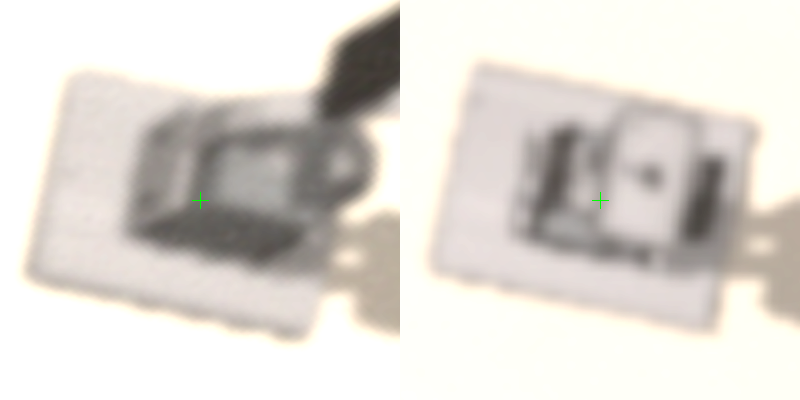

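The rectified crops give these estimates:

| Thing | Centre (mm) | Yaw (rad) |
|---|---|---|
| Stand | (456.5, -15) | -0.215 |
| Block | (625, 189) | long axis -0.115 from x |
| Rest | (596.5, -16) | long axis -0.155 from x |

Next I fit the outlines more exactly and write a step calculator.

```bash
cat >> h.py <<'E'
from scipy.spatial.transform import Rotation as R
def go(x,y,z,yaw,n=None):
    s=env.state();p=s["eef_pos"];A=R.from_euler("xyz",s["tcp_rot"]);B=R.from_euler("xyz",[np.pi,0,yaw])
    rv=(A.inv()*B).as_rotvec()
    d=A.inv().apply(np.array([x,y,z])-p)
    k=max(np.abs(d).max()/30,np.abs(rv).max()/.08,np.linalg.norm(d)/41,1e-9);m=n or int(np.ceil(k))
    print("t",round(s["t"],2),"tcp",p.round(1),"rot",s["tcp_rot"].round(3),"F",s["ft_force"].round(1),"open",round(s["opening"],3),"j",s["joints"].round(2))
    print("tool shift mm",d.round(1),"rv",rv.round(3),"rows",m)
    # turn spread evenly; shift in turning frame approximated for constant row turn
    Rk=R.from_rotvec(rv/m);acc=R.identity()
    for i in range(m):
        print((acc.inv().apply(d/m)/30).round(2).tolist(),(rv/m/.08).round(2).tolist());acc=acc*Rk
E
python3 - <<'E'
from h import *
ps={n:env.read_camera(n) for n in("scene","top")}
for nm,c,z in(("rest",(597,-17),14),("block",(625,189),23.5),("stand",(456,-15),8)):
  for n in ps:
    im=rect(ps[n],c,z,60,5);hsv=cv2.cvtColor(im,cv2.COLOR_BGR2HSV)
    if nm=="block": m=cv2.inRange(hsv,(8,90,100 if n=="scene" else 60),(30,255,255))
    else:
        g=cv2.cvtColor(im,cv2.COLOR_BGR2GRAY);t,m=cv2.threshold(g,0,255,cv2.THRESH_OTSU+cv2.THRESH_BINARY_INV)
    m=cv2.morphologyEx(m,cv2.MORPH_OPEN,np.ones((15,15)))
    cs,_=cv2.findContours(m,0,2);cs=[q for q in cs if cv2.pointPolygonTest(cv2.convexHull(q),(300,300),False)>0]
    if not cs: print(nm,n,'none');continue
    q=max(cs,key=cv2.contourArea);(u,v),(w,h),a=cv2.minAreaRect(q)
    print(nm,n,"c",round(c[0]-(v-300)/5,1),round(c[1]-(u-300)/5,1),"size",round(w/5,1),round(h/5,1),"ang",round(np.radians(a),3))
go(456,-15,180,-0.215)
E
```

```text
rest scene c 591.7 -12.1 size 54.9 82.6 ang 0.173
rest top c 594.6 -16.5 size 56.2 78.1 ang 0.172
block scene c 624.2 190.8 size 36.6 70.4 ang 0.133
block top c 625.4 188.4 size 32.5 70.3 ang 0.126
stand scene c 465.3 -33.7 size 95.8 82.2 ang 1.571
stand top c 454.5 -25.4 size 110.8 67.1 ang 0.203
t 1.5 tcp [ 151.5 -606.4  214.6] rot [ 3.142 -0.     0.245] F [ 0.3 -0.8 -0.5] open 1.0 j [-1.43  0.49  1.56  0.    1.09 -0.11]
tool shift mm [ 438.7 -499.9   34.6] rv [ 0.   -0.    0.46] rows 17
[0.86, -0.98, 0.07] [0.0, -0.0, 0.34]
[0.83, -1.0, 0.07] [0.0, -0.0, 0.34]
[0.81, -1.03, 0.07] [0.0, -0.0, 0.34]
[0.78, -1.05, 0.07] [0.0, -0.0, 0.34]
[0.75, -1.07, 0.07] [0.0, -0.0, 0.34]
[0.72, -1.09, 0.07] [0.0, -0.0, 0.34]
[0.69, -1.11, 0.07] [0.0, -0.0, 0.34]
[0.66, -1.12, 0.07] [0.0, -0.0, 0.34]
[0.63, -1.14, 0.07] [0.0, -0.0, 0.34]
[0.6, -1.16, 0.07] [0.0, -0.0, 0.34]
[0.57, -1.17, 0.07] [0.0, -0.0, 0.34]
[0.54, -1.19, 0.07] [0.0, -0.0, 0.34]
[0.5, -1.2, 0.07] [0.0, -0.0, 0.34]
[0.47, -1.22, 0.07] [0.0, -0.0, 0.34]
[0.44, -1.23, 0.07] [0.0, -0.0, 0.34]
[0.4, -1.24, 0.07] [0.0, -0.0, 0.34]
[0.37, -1.25, 0.07] [0.0, -0.0, 0.34]
```

Request:
drive_tool(increments=[[[0.85,-0.9,0],[0,0,0.3]],[[0.85,-0.95,0],[0,0,0.3]],[[0.8,-0.95,0],[0,0,0.3]],[[0.8,-0.95,0],[0,0,0.3]],[[0.8,-0.95,0],[0,0,0.3]]], jaw=1)

```text
t: 1.92
eef_pos: [244.9, -442.4, 214.7]
tcp_rot: [3.141, -0.0, 0.123]
ft_force: [0.8, -0.7, -0.2]
opening: 1.0
```

Request:
drive_tool(increments=[[[0.7,-0.95,0],[0,0,0.3]],[[0.7,-0.95,0],[0,0,0.3]],[[0.7,-1,0],[0,0,0.3]],[[0.7,-1,0],[0,0,0.3]],[[0.65,-1,0],[0,0,0.3]]])

```text
t: 2.33
eef_pos: [337.1, -287.9, 214.9]
tcp_rot: [3.141, -0.0, 0.003]
ft_force: [0.5, -0.2, -0.7]
opening: 0.997
```

Request:
drive_tool(increments=[[[0.6,-1,0],[0,0,0.3]],[[0.6,-1,0],[0,0,0.3]],[[0.5,-1,0],[0,0,0.3]],[[0.5,-1,0],[0,0,0.3]],[[0.4,-1,0],[0,0,0.3]]])

```text
t: 2.75
eef_pos: [421.7, -141.2, 214.9]
tcp_rot: [3.141, -0.001, -0.116]
ft_force: [0.5, -0.6, -0.7]
opening: 0.997
```

```bash
python3 -c "
from h import *
go(456,-15,180,-0.215)"
```

```text
t 2.75 tcp [ 421.7 -141.2  214.9] rot [ 3.141e+00 -1.000e-03 -1.160e-01] F [ 0.5 -0.6 -0.7] open 0.997 j [-0.47  0.23  1.98 -0.    0.93  1.22]
tool shift mm [  19.4 -129.3   34.8] rv [ 0.    -0.001  0.099] rows 5
[0.13, -0.86, 0.23] [0.0, -0.0, 0.25]
[0.11, -0.86, 0.23] [0.0, -0.0, 0.25]
[0.1, -0.87, 0.23] [0.0, -0.0, 0.25]
[0.08, -0.87, 0.23] [0.0, -0.0, 0.25]
[0.06, -0.87, 0.23] [0.0, -0.0, 0.25]
```

Request:
drive_tool(increments=[[[0.1,-0.85,0],[0,0,0.25]],[[0.1,-0.85,0],[0,0,0.25]],[[0.1,-0.85,0],[0,0,0.25]],[[0.1,-0.85,0],[0,0,0.25]],[[0,0,0],[0,0,0]]])

```text
t: 3.17
eef_pos: [448.2, -40.7, 214.8]
tcp_rot: [-3.141, -0.0, -0.194]
ft_force: [-0.8, -0.5, 0.5]
opening: 1.001
```

Run:
```python
from h import *
ps={n:env.read_camera(n) for n in("scene","top")}
for n in ps:
    c=proj(ps[n],[456,-15,80])[0];x,y=int(c[0])-70,int(c[1])-70
    cv2.imwrite(f"pics/a_{n}.png",cv2.resize(cv2.convertScaleAbs(ps[n]["pixels"][max(y,0):y+140,max(x,0):x+140],alpha=1.5),(560,560),interpolation=2))
    for t in("tongs_grip","tongs_heel","stand_seat"):
        print(n,t,[([round(v) for v in d["point"]],round(d["score"],2)) for d in env.tip_of(t,ps[n])[:2]])
go(456,-15,200,-.215)
```

```text
scene tongs_grip [([458, -17, 102], 0.85), ([457, -15, 7], 0.4)]
scene tongs_heel [([458, -15, 131], 0.79)]
scene stand_seat [([455, -14, 4], 0.86)]
top tongs_grip [([598, -15, 10], 0.58)]
top tongs_heel []
top stand_seat [([460, -17, 6], 0.5)]
t 3.57 tcp [447.4 -44.3 214.6] rot [ 3.141 -0.    -0.196] F [0.1 0.1 0.5] open 1.005 j [-0.25  0.24  1.97 -0.    0.93  1.52]
tool shift mm [  2.7 -30.4  14.6] rv [ 0.    -0.     0.019] rows 2
[0.05, -0.51, 0.24] [0.0, -0.0, 0.12]
[0.04, -0.51, 0.24] [0.0, -0.0, 0.12]
```

View pics/a_scene.png

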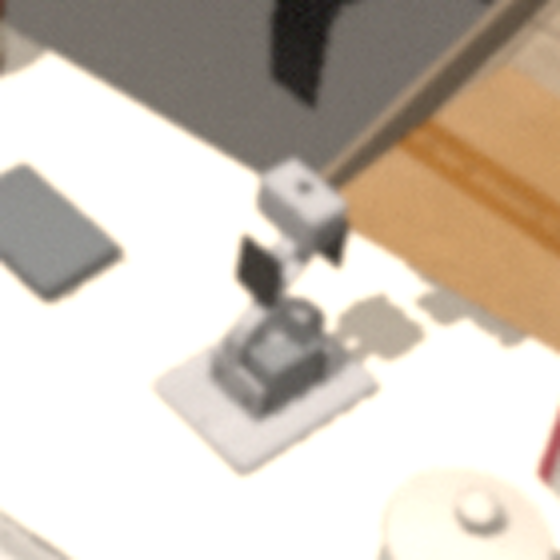

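The scene crop shows the tongs upright on the stand, with the heel at (305,200), the pads at (258,270) and (335,240), and no obstruction. I'll centre over them at about (457,-16).

Request:
drive_tool(increments=[[[0.1,-0.5,0.2],[0,0,0.25]],[[0.05,-0.45,0.2],[0,0,0]],[[0,0,0],[0,0,0]],[[0,0,0],[0,0,0]]])

```text
t: 3.9
eef_pos: [457.6, -16.8, 202.5]
tcp_rot: [3.141, 0.001, -0.214]
ft_force: [-0.3, 0.6, -0.5]
opening: 1.001
```

Run:
```python
from h import *
p=env.read_camera("top")
c=proj(p,[456,-15,80])[0];x,y=int(c[0])-70,int(c[1])-70
cv2.imwrite(f"pics/b_top.png",cv2.resize(cv2.convertScaleAbs(p["pixels"][y:y+140,x:x+140],alpha=1.5),(560,560),interpolation=2))
p=env.read_camera("scene")
c=proj(p,[456,-15,150])[0];x,y=int(c[0])-70,int(c[1])-70
cv2.imwrite(f"pics/b_sc.png",cv2.resize(cv2.convertScaleAbs(p["pixels"][y:y+140,x:x+140],alpha=1.5),(560,560),interpolation=2))
go(457,-16,81,-.215)
```

```text
t 4.0 tcp [457.6 -17.2 202.8] rot [ 3.141 -0.    -0.215] F [-0.2 -0.2 -0.6] open 0.999 j [-0.18  0.27  1.97 -0.    0.91  1.6 ]
tool shift mm [ -0.9  -1.1 121.8] rv [ 0. -0. -0.] rows 5
[-0.01, -0.01, 0.81] [0.0, -0.0, -0.0]
[-0.01, -0.01, 0.81] [0.0, -0.0, -0.0]
[-0.01, -0.01, 0.81] [0.0, -0.0, -0.0]
[-0.01, -0.01, 0.81] [0.0, -0.0, -0.0]
[-0.01, -0.01, 0.81] [0.0, -0.0, -0.0]
```

View pics/b_sc.png

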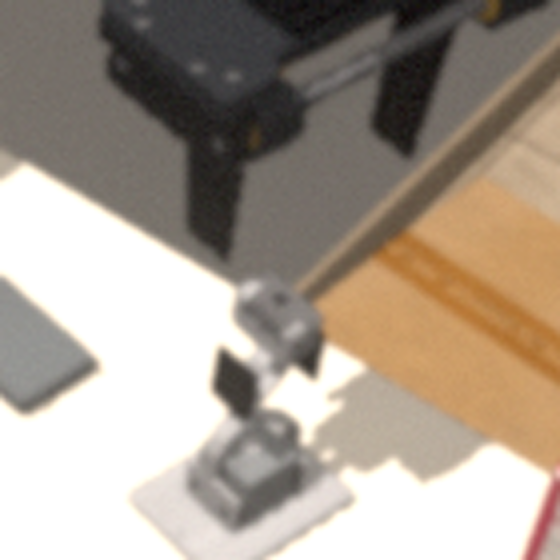

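The fingers straddle the tongs, with their tips at (222,250) and (405,150) either side of the heel at (280,310). I'll lower and check the force.

Request:
drive_tool(increments=[[[0,-0.05,0.8],[0,0,0]],[[0,0,0.8],[0,0,0]],[[0,0,0.5],[0,0,0]],[[0,0,0],[0,0,0]]])

```text
t: 4.33
eef_pos: [456.8, -15.6, 137.7]
tcp_rot: [3.141, 0.004, -0.216]
ft_force: [-0.8, 0.3, -0.5]
opening: 1.002
```

Request:
drive_tool(increments=[[[0,0,0.7],[0,0,0]],[[0,0,0.7],[0,0,0]],[[0,0,0.5],[0,0,0]],[[0,0,0],[0,0,0]],[[0,0,0],[0,0,0]]])

```text
t: 4.75
eef_pos: [458.3, -15.5, 83.2]
tcp_rot: [3.141, 0.0, -0.216]
ft_force: [0.0, -0.4, -0.0]
opening: 1.0
```

Run:
```python
from h import *
p=env.read_camera("scene")
c=proj(p,[456,-15,100])[0];x,y=int(c[0])-70,int(c[1])-70
cv2.imwrite(f"pics/c_sc.png",cv2.resize(cv2.convertScaleAbs(p["pixels"][y:y+140,x:x+140],alpha=1.5),(560,560),interpolation=2))
go(457,-16,81,-.215)
```

```text
t 4.8 tcp [458.6 -15.5  83.7] rot [ 3.142e+00 -1.000e-03 -2.160e-01] F [ 1.2 -0.4 -0.9] open 0.998 j [-0.18  0.46  2.09 -0.    0.59  1.61]
tool shift mm [-1.4  0.8  2.7] rv [ 0.    -0.001 -0.001] rows 1
[-0.05, 0.03, 0.09] [0.0, -0.01, -0.01]
```

View pics/c_sc.png

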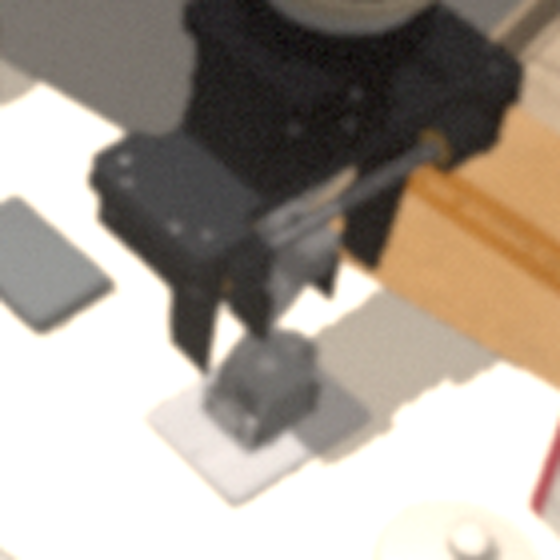

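The open fingers are either side of the pads at (192,340) and (370,250), and nothing is touching. Closing now.

Request:
drive_tool(increments=[[[0,0,0.05],[0,0,0]],[[0,0,0],[0,0,0]],[[0,0,0],[0,0,0]],[[0,0,0],[0,0,0]],[[0,0,0],[0,0,0]]], jaw=-0.5)

```text
t: 5.22
eef_pos: [458.2, -15.1, 81.4]
tcp_rot: [3.142, -0.001, -0.215]
ft_force: [0.0, 0.0, -0.2]
opening: 0.705
```

Request:
drive_tool(increments=[[[0,0,0],[0,0,0]],[[0,0,0],[0,0,0]],[[0,0,0],[0,0,0]]])

```text
t: 5.47
eef_pos: [458.0, -15.1, 81.1]
tcp_rot: [3.142, -0.0, -0.215]
ft_force: [-0.2, 0.4, -0.5]
opening: 0.497
```

Run:
```python
from h import *
p=env.read_camera("scene")
c=proj(p,[456,-15,100])[0];x,y=int(c[0])-70,int(c[1])-70
cv2.imwrite(f"pics/d_sc.png",cv2.resize(cv2.convertScaleAbs(p["pixels"][y:y+140,x:x+140],alpha=1.5),(560,560),interpolation=2))
go(457,-16,181,-.215)
```

```text
t 5.52 tcp [458.  -15.2  81.1] rot [ 3.141 -0.    -0.215] F [-0.5  0.9 -0.9] open 0.453 j [-0.18  0.47  2.09 -0.    0.58  1.61]
tool shift mm [ -0.8   1.  -99.9] rv [ 0. -0. -0.] rows 4
[-0.01, 0.01, -0.83] [0.0, -0.0, -0.0]
[-0.01, 0.01, -0.83] [0.0, -0.0, -0.0]
[-0.01, 0.01, -0.83] [0.0, -0.0, -0.0]
[-0.01, 0.01, -0.83] [0.0, -0.0, -0.0]
```

View pics/d_sc.png

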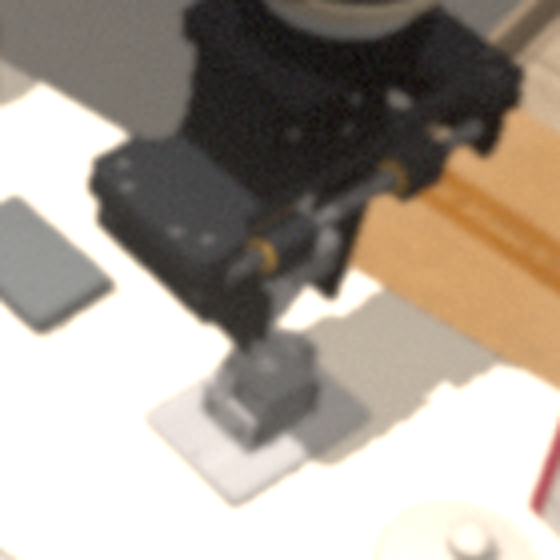

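The fingers are just at the pads (opening 0.453, about 43 mm). I'll let them finish squeezing.

Request:
drive_tool(increments=[[[0,0,0],[0,0,0]],[[0,0,0],[0,0,0]],[[0,0,0],[0,0,0]],[[0,0,0],[0,0,0]]])

```text
t: 5.85
eef_pos: [458.0, -15.1, 81.1]
tcp_rot: [3.142, 0.0, -0.215]
ft_force: [-0.0, -0.7, -1.4]
opening: 0.399
```

Request:
drive_tool(increments=[[[0,0,-0.1],[0,0,0]],[[0,0,0],[0,0,0]],[[0,0,0],[0,0,0]]])

```text
t: 6.1
eef_pos: [458.1, -15.1, 84.3]
tcp_rot: [3.142, -0.0, -0.215]
ft_force: [-0.2, -0.1, -0.7]
opening: 0.401
```

Run:
```python
from h import *
p=env.read_camera("scene")
c=proj(p,[456,-15,60])[0];x,y=int(c[0])-60,int(c[1])-60
cv2.imwrite(f"pics/e_sc.png",cv2.resize(cv2.convertScaleAbs(p["pixels"][y:y+120,x:x+120],alpha=1.8),(600,600),interpolation=2))
go(457,-16,181,-.215)
```

```text
t 6.15 tcp [458.1 -15.1  84.2] rot [ 3.142 -0.    -0.215] F [-0.2 -1.2 -1. ] open 0.397 j [-0.18  0.46  2.09 -0.    0.59  1.61]
tool shift mm [ -0.8   1.1 -96.8] rv [ 0. -0. -0.] rows 4
[-0.01, 0.01, -0.81] [0.0, -0.0, -0.0]
[-0.01, 0.01, -0.81] [0.0, -0.0, -0.0]
[-0.01, 0.01, -0.81] [0.0, -0.0, -0.0]
[-0.01, 0.01, -0.81] [0.0, -0.0, -0.0]
```

View pics/e_sc.png

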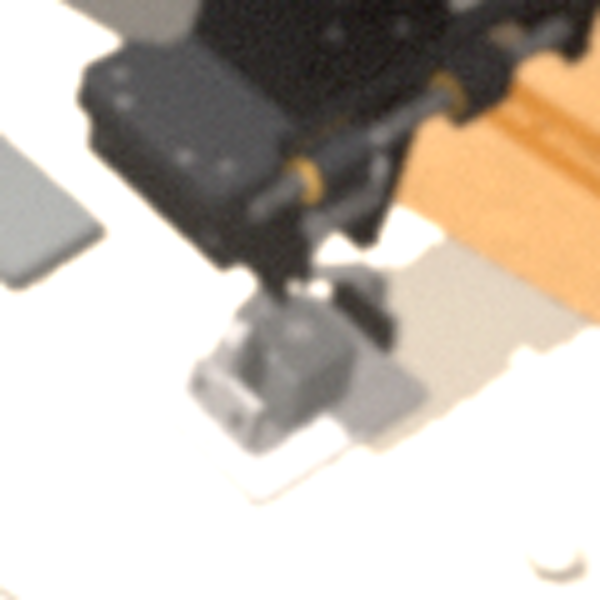

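The jaws stand clear either side of the post, at (225,400) and (370,310). Lifting.

Request:
drive_tool(increments=[[[0,0,-0.5],[0,0,0]],[[0,0,-0.8],[0,0,0]],[[0,0,-0.8],[0,0,0]],[[0,0,-0.7],[0,0,0]],[[0,0,-0.3],[0,0,0]]])

```text
t: 6.57
eef_pos: [458.7, -15.2, 179.4]
tcp_rot: [-3.142, -0.003, -0.215]
ft_force: [-0.4, 0.3, -1.4]
opening: 0.4
```

Run:
```python
from h import *
p=env.read_camera("scene")
c=proj(p,[456,-15,110])[0];x,y=int(c[0])-80,int(c[1])-80
cv2.imwrite(f"pics/f_sc.png",cv2.resize(cv2.convertScaleAbs(p["pixels"][y:y+160,x:x+160],alpha=1.8),(600,600),interpolation=2))
for t in("tongs","tongs_grip","tongs_heel","bur_center","rest_top"):
        print(t,[([round(v) for v in d["point"]],round(d["score"],2)) for d in env.tip_of(t,p)[:2]])
go(625,189,178,-.12)
```

```text
tongs [([457, -15, 108], 0.86)]
tongs_grip [([460, -15, 200], 0.64)]
tongs_heel [([462, -16, 229], 0.9)]
bur_center [([628, 190, 14], 0.64)]
rest_top [([599, -18, 15], 0.77)]
t 6.87 tcp [457.5 -15.1 175.9] rot [ 3.141e+00  2.000e-03 -2.150e-01] F [-0.8 -0.3 -0.7] open 0.397 j [-0.18  0.31  2.   -0.    0.84  1.61]
tool shift mm [ 120.  -235.1   -2.4] rv [ 0.     0.002 -0.095] rows 8
[0.5, -0.98, -0.01] [0.0, 0.0, -0.15]
[0.51, -0.97, -0.01] [0.0, 0.0, -0.15]
[0.52, -0.97, -0.01] [0.0, 0.0, -0.15]
[0.53, -0.96, -0.01] [0.0, 0.0, -0.15]
[0.55, -0.95, -0.01] [0.0, 0.0, -0.15]
[0.56, -0.95, -0.01] [0.0, 0.0, -0.15]
[0.57, -0.94, -0.01] [0.0, 0.0, -0.15]
[0.58, -0.93, -0.01] [0.0, 0.0, -0.15]
```

View pics/f_sc.png

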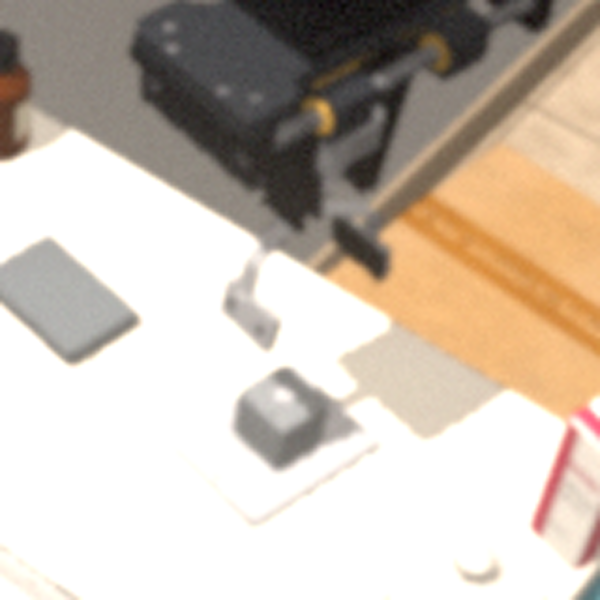

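The tongs hang open in the fingers, with the jaws at (250,310) and (360,250) and the post free at (285,420). Carrying them to the block.

Request:
drive_tool(increments=[[[0.3,-0.5,0],[0,0,-0.15]],[[0.4,-0.8,0],[0,0,-0.15]],[[0.45,-0.8,0],[0,0,-0.15]],[[0.45,-0.8,0],[0,0,-0.15]],[[0.45,-0.8,0],[0,0,-0.15]]])

```text
t: 7.28
eef_pos: [539.7, 83.3, 175.7]
tcp_rot: [3.141, 0.002, -0.155]
ft_force: [0.4, -0.5, -1.8]
opening: 0.398
```

Request:
drive_tool(increments=[[[0.45,-0.8,0],[0,0,-0.15]],[[0.45,-0.8,0],[0,0,-0.15]],[[0.45,-0.8,0],[0,0,-0.1]],[[0.45,-0.8,0],[0,0,0]],[[0.25,-0.4,0],[0,0,0]]])

```text
t: 7.7
eef_pos: [615.8, 183.2, 175.1]
tcp_rot: [3.141, 0.002, -0.122]
ft_force: [0.7, 0.3, -0.4]
opening: 0.399
```

Request:
drive_tool(increments=[[[0,0,0],[0,0,0]],[[0,0,0],[0,0,0]],[[0,0,0],[0,0,0]]])

```text
t: 7.95
eef_pos: [614.2, 180.3, 176.0]
tcp_rot: [3.141, 0.002, -0.123]
ft_force: [-1.4, -0.8, -1.4]
opening: 0.398
```

```bash
cat > look.py <<'E'
from h import *
import sys
def look(name,tgts,c3,w=70):
    for n in("scene","top"):
        p=env.read_camera(n);c=proj(p,c3)[0];x,y=max(int(c[0])-w,0),max(int(c[1])-w,0)
        im=cv2.resize(cv2.convertScaleAbs(p["pixels"][y:y+2*w,x:x+2*w],alpha=1.7),(400,400),interpolation=2)
        print(n,{t:[([round(v) for v in d["point"]],round(d["score"],2)) for d in env.tip_of(t,p)[:1]] for t in tgts})
        out=im if n=="scene" else np.hstack([out,im])
    cv2.imwrite(f"pics/{name}.png",out)
E
python3 - <<'E'
from look import *
look("g",["tongs","tongs_grip","bur_center","tongs_heel"],[625,189,60])
go(625.5,189.5,80,-.125)
E
```

```text
scene {'tongs': [([612, 182, 104], 0.87)], 'tongs_grip': [([615, 180, 198], 0.94)], 'bur_center': [([627, 189, 12], 0.61)], 'tongs_heel': [([616, 183, 225], 0.64)]}
top {'tongs': [], 'tongs_grip': [], 'bur_center': [], 'tongs_heel': []}
t 8.45 tcp [614.9 180.8 177.2] rot [ 3.142 -0.    -0.123] F [-0.4 -0.2 -0.2] open 0.398 j [ 0.18  0.55  1.56 -0.    1.03  1.88]
tool shift mm [ 9.4 -9.9 97.2] rv [ 0.    -0.     0.002] rows 4
[0.08, -0.08, 0.81] [0.0, -0.0, 0.01]
[0.08, -0.08, 0.81] [0.0, -0.0, 0.01]
[0.08, -0.08, 0.81] [0.0, -0.0, 0.01]
[0.08, -0.08, 0.81] [0.0, -0.0, 0.01]
```

View pics/g.png

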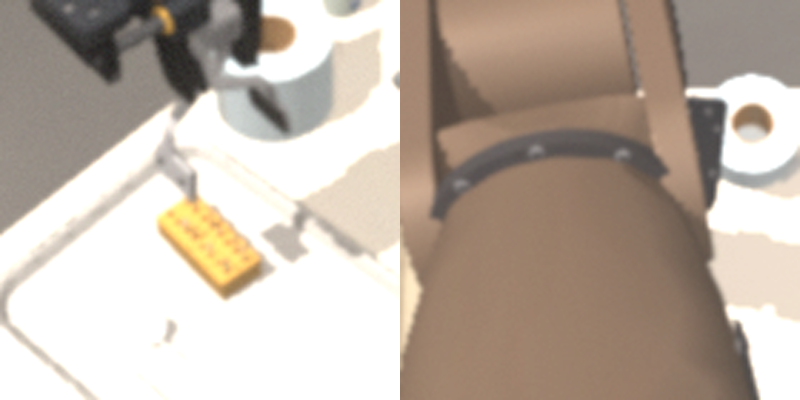

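The scene crop shows the jaws above the block, at (180,165) and (270,105), and the block at (210,245). Next I centre over it and come partly down.

Request:
drive_tool(increments=[[[0.2,-0.15,0.4],[0,0,0]],[[0.15,-0.15,0.6],[0,0,0]],[[0,0,0.5],[0,0,0]],[[0,0,0],[0,0,0]],[[0,0,0],[0,0,0]]])

```text
t: 8.87
eef_pos: [626.3, 188.7, 131.0]
tcp_rot: [3.141, 0.002, -0.123]
ft_force: [0.6, 0.5, -1.2]
opening: 0.396
```

Run:
```python
from look import *
look("h",["tongs","tongs_grip","bur_center","tongs_heel"],[625,189,40],50)
go(626,189.5,80,-.125)
```

```text
scene {'tongs': [([623, 188, 60], 0.74)], 'tongs_grip': [([626, 189, 151], 0.97)], 'bur_center': [([458, -17, -3], 0.72)], 'tongs_heel': [([626, 190, 177], 0.94)]}
top {'tongs': [], 'tongs_grip': [], 'bur_center': [], 'tongs_heel': []}
t 9.37 tcp [626.5 188.6 132.4] rot [-3.142 -0.    -0.123] F [-0.   0.9 -1.2] open 0.4 j [ 0.19  0.62  1.57 -0.    0.96  1.89]
tool shift mm [-0.7 -0.8 52.4] rv [-0.    -0.     0.002] rows 2
[-0.01, -0.01, 0.87] [-0.0, -0.0, 0.01]
[-0.01, -0.01, 0.87] [-0.0, -0.0, 0.01]
```

View pics/h.png

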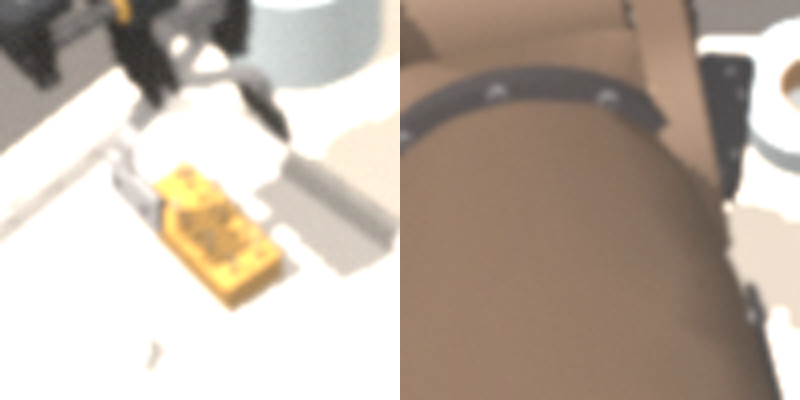

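The jaws straddle the block, with the near jaw at (135,190) to the left of it and the far one at (265,105). The tips are at about 59 mm, so I go on down.

Request:
drive_tool(increments=[[[0,0,0.5],[0,0,0]],[[0,-0.03,0.5],[0,0,0]],[[0,0,0.4],[0,0,0]],[[0,0,0.2],[0,0,0]],[[0,0,0],[0,0,0]]])

```text
t: 9.78
eef_pos: [626.0, 189.3, 82.7]
tcp_rot: [3.141, 0.002, -0.123]
ft_force: [0.3, 0.1, -0.9]
opening: 0.398
```

Request:
drive_tool(increments=[[[0,0,0],[0,0,0]],[[0,0,0],[0,0,0]]])

```text
t: 9.95
eef_pos: [627.0, 189.5, 84.8]
tcp_rot: [-3.141, -0.001, -0.123]
ft_force: [-1.0, -0.3, -1.7]
opening: 0.394
```

Run:
```python
from look import *
look("i",["tongs","tongs_grip","tongs_heel"],[625,189,30],50)
go(626,189.5,78,-.125)
```

```text
scene {'tongs': [([624, 190, 12], 0.94)], 'tongs_grip': [([629, 190, 108], 0.7)], 'tongs_heel': [([629, 192, 135], 0.68)]}
top {'tongs': [], 'tongs_grip': [], 'tongs_heel': []}
t 10.35 tcp [626.6 189.5  84.3] rot [-3.142 -0.    -0.123] F [ 0.3  0.3 -1.1] open 0.395 j [ 0.19  0.67  1.6  -0.    0.87  1.89]
tool shift mm [-0.6  0.1  6.3] rv [-0.    -0.     0.002] rows 1
[-0.02, 0.0, 0.21] [-0.0, -0.0, 0.02]
```

View pics/i.png

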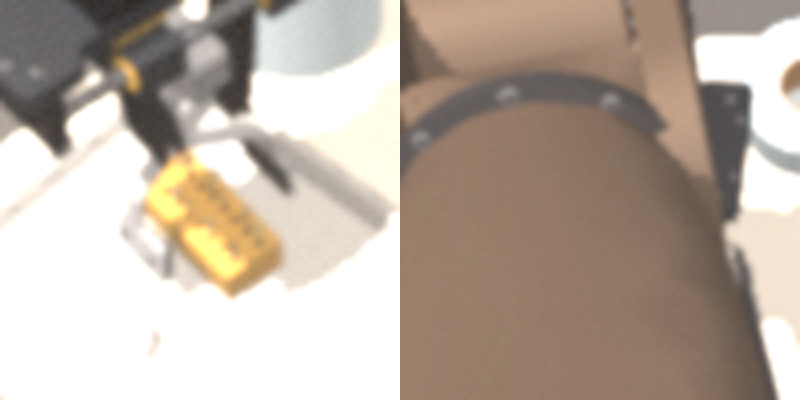

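The jaws are beside the block, at (150,235) and (270,170), and the block is undisturbed. I go down about 5 mm more, then release slowly.

Request:
drive_tool(increments=[[[0,0,0.18],[0,0,0]],[[0,0,0],[0,0,0]],[[0,0,0],[0,0,0]]])

```text
t: 10.6
eef_pos: [626.3, 189.4, 78.2]
tcp_rot: [3.141, 0.001, -0.123]
ft_force: [0.7, 0.5, -1.3]
opening: 0.399
```

Request:
drive_tool(increments=[[[0,0,0],[0,0,0]],[[0,0,0],[0,0,0]],[[0,0,0],[0,0,0]],[[0,0,0],[0,0,0]]], jaw=0.1)

```text
t: 10.93
eef_pos: [626.7, 189.5, 78.9]
tcp_rot: [-3.142, -0.0, -0.123]
ft_force: [0.1, -0.1, -0.4]
opening: 0.541
```

Run:
```python
from look import *
look("j",["tongs","tongs_grip","tongs_heel","bur_center"],[625,189,50],60)
go(626,189.5,78,-.125)
```

```text
scene {'tongs': [([624, 183, 128], 0.78)], 'tongs_grip': [([626, 187, 97], 0.82)], 'tongs_heel': [([628, 189, 126], 0.87)], 'bur_center': [([626, 189, 11], 0.8)]}
top {'tongs': [], 'tongs_grip': [], 'tongs_heel': [], 'bur_center': []}
t 11.43 tcp [626.6 189.5  78.7] rot [ 3.142 -0.    -0.123] F [ 0.  -0.3 -0. ] open 0.549 j [ 0.19  0.68  1.61 -0.    0.86  1.89]
tool shift mm [-0.6  0.1  0.7] rv [ 0.    -0.     0.002] rows 1
[-0.02, 0.0, 0.02] [0.0, -0.0, 0.02]
```

View pics/j.png

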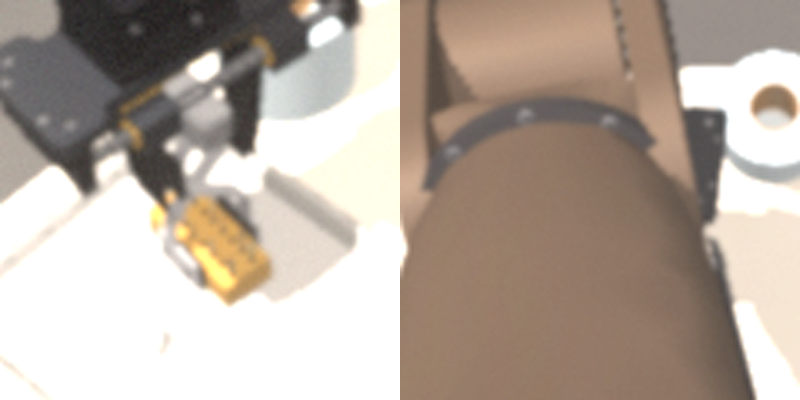

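The jaws have shut on both sides of the block, at (190,255) and (240,205), and the fingers are free. I open wide, rise and turn a quarter turn for the heel.

Request:
drive_tool(increments=[[[0,0,0],[0,0,0]],[[0,0,0],[0,0,0]],[[0,0,0],[0,0,0]],[[0,0,0],[0,0,0]],[[0,0,0],[0,0,0]]], jaw=1)

```text
t: 11.85
eef_pos: [626.6, 189.5, 78.7]
tcp_rot: [3.141, -0.0, -0.123]
ft_force: [-0.2, 0.3, -1.0]
opening: 0.841
```

Request:
drive_tool(increments=[[[0,0,-0.6],[0,0,0]],[[0,0,-0.9],[0,0,0]],[[0,0,-0.9],[0,0,0]],[[0,0,-0.6],[0,0,0]]])

```text
t: 12.18
eef_pos: [627.0, 189.6, 171.1]
tcp_rot: [-3.141, -0.002, -0.123]
ft_force: [0.0, -1.0, 0.3]
opening: 0.993
```

Request:
drive_tool(increments=[[[0,0,0],[0,0,-1]],[[0,0,0],[0,0,-1]],[[0,0,0],[0,0,-1]],[[0,0,0],[0,0,-1]],[[0,0,0],[0,0,-1]]])

```text
t: 12.6
eef_pos: [626.5, 189.5, 168.8]
tcp_rot: [3.142, -0.0, 0.281]
ft_force: [-0.5, -0.6, 0.1]
opening: 0.998
```

Request:
drive_tool(increments=[[[0,0,0],[0,0,-1]],[[0,0,0],[0,0,-1]],[[0,0,0],[0,0,-1]],[[0,0,0],[0,0,-1]],[[0,0,0],[0,0,-1]]])

```text
t: 13.02
eef_pos: [626.5, 189.4, 168.7]
tcp_rot: [3.142, 0.0, 0.681]
ft_force: [0.1, 0.7, 0.8]
opening: 0.999
```

Request:
drive_tool(increments=[[[0,0,0],[0,0,-1]],[[0,0,0],[0,0,-1]],[[0,0,0],[0,0,-1]],[[0,0,0],[0,0,-1]],[[0,0,0],[0,0,-1]]])

```text
t: 13.43
eef_pos: [626.5, 189.5, 168.7]
tcp_rot: [3.142, 0.0, 1.081]
ft_force: [-0.4, 0.5, 0.1]
opening: 0.999
```

Request:
drive_tool(increments=[[[0,0,0],[0,0,-1]],[[0,0,0],[0,0,-1]],[[0,0,0],[0,0,-1]],[[0,0,0],[0,0,-1]],[[0,0,0],[0,0,-0.6]]])

```text
t: 13.85
eef_pos: [626.5, 189.5, 168.7]
tcp_rot: [-3.142, 0.0, 1.449]
ft_force: [-0.1, -0.7, -0.0]
opening: 1.0
```

Run:
```python
from look import *
look("k",["tongs","tongs_grip","tongs_heel","bur_center"],[625,189,90],70)
go(626.5,189.5,106,1.446)
```

```text
scene {'tongs': [([627, 188, 126], 0.88)], 'tongs_grip': [([626, 191, 98], 0.89)], 'tongs_heel': [([626, 194, 127], 0.88)], 'bur_center': [([629, 189, 12], 0.77)]}
top {'tongs': [], 'tongs_grip': [], 'tongs_heel': [], 'bur_center': [([456, -14, 1], 0.33)]}
t 14.35 tcp [626.6 189.5 168.7] rot [3.142 0.    1.444] F [ 0.6 -0.2  0.1] open 0.999 j [ 0.19  0.58  1.53 -0.    1.03  0.32]
tool shift mm [ 0.  -0.1 62.7] rv [ 0.     0.    -0.002] rows 3
[0.0, -0.0, 0.7] [0.0, 0.0, -0.01]
[0.0, -0.0, 0.7] [0.0, 0.0, -0.01]
[0.0, -0.0, 0.7] [0.0, 0.0, -0.01]
```

View pics/k.png

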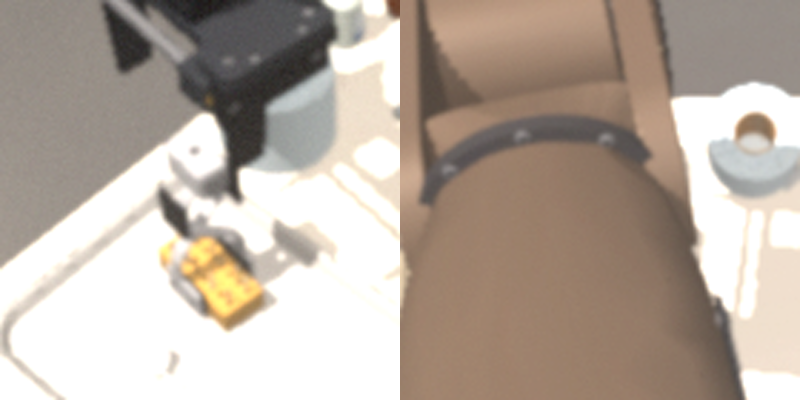

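The tongs stand by themselves on the block, with the heel at (200,160) and the fingers either side of it along x. Lowering onto the heel and closing.

Request:
drive_tool(increments=[[[0,0,0.6],[0,0,0]],[[0,0,0.7],[0,0,0]],[[0,0,0.5],[0,0,0]],[[0,0,0.2],[0,0,0]],[[0,0,0],[0,0,0]]])

```text
t: 14.77
eef_pos: [626.0, 189.3, 107.4]
tcp_rot: [-3.139, 0.001, 1.445]
ft_force: [0.2, 0.1, 0.6]
opening: 0.999
```

Request:
drive_tool(increments=[[[0,0,0],[0,0,0]],[[0,0,0],[0,0,0]],[[0,0,0],[0,0,0]],[[0,0,0],[0,0,0]],[[0,0,0],[0,0,0]]], jaw=-0.5)

```text
t: 15.18
eef_pos: [626.8, 189.5, 109.3]
tcp_rot: [3.141, -0.0, 1.445]
ft_force: [0.1, 0.1, 0.1]
opening: 0.709
```

Request:
drive_tool(increments=[[[0,0,0],[0,0,0]],[[0,0,0],[0,0,0]],[[0,0,0],[0,0,0]],[[0,0,0],[0,0,0]],[[0,0,0],[0,0,0]]])

```text
t: 15.6
eef_pos: [626.5, 189.5, 108.7]
tcp_rot: [-3.141, 0.0, 1.445]
ft_force: [0.3, 0.4, 1.0]
opening: 0.378
```

Request:
drive_tool(increments=[[[0,0,0],[0,0,0]],[[0,0,0],[0,0,0]],[[0,0,0],[0,0,0]],[[0,0,0],[0,0,0]]])

```text
t: 15.93
eef_pos: [626.6, 189.5, 108.7]
tcp_rot: [-3.142, 0.0, 1.445]
ft_force: [-0.1, 1.1, 0.1]
opening: 0.381
```

Run:
```python
from look import *
look("l",["tongs","tongs_grip","bur_center"],[625,189,60],60)
go(626.5,189.5,106,1.446)
```

```text
scene {'tongs': [([623, 187, 6], 0.94)], 'tongs_grip': [([626, 190, 98], 0.83)], 'bur_center': [([628, 190, 13], 0.81)]}
top {'tongs': [], 'tongs_grip': [], 'bur_center': []}
t 16.33 tcp [626.5 189.5 108.7] rot [-3.142  0.     1.445] F [-0.3 -0.3 -0.5] open 0.378 j [ 0.19  0.64  1.58 -0.    0.91  0.32]
tool shift mm [ 0.  -0.   2.7] rv [-0.     0.    -0.001] rows 1
[0.0, -0.0, 0.09] [-0.0, 0.0, -0.01]
```

View pics/l.png

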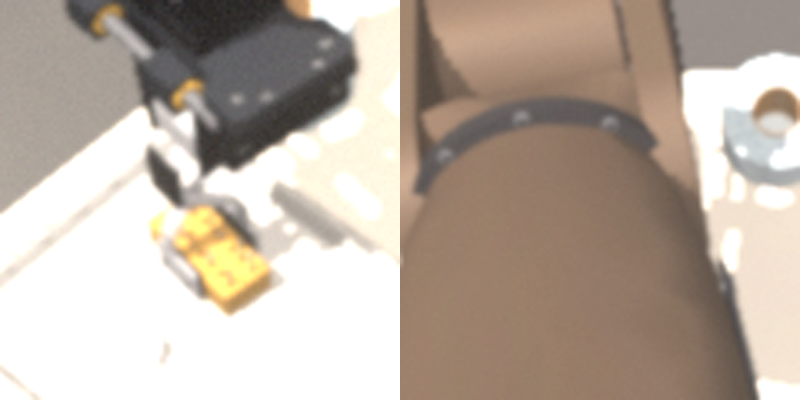

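The heel is gripped (opening 0.38, which is 36 mm). Lifting gently.

Request:
drive_tool(increments=[[[0,0,-0.15],[0,0,0]],[[0,0,-0.3],[0,0,0]],[[0,0,-0.5],[0,0,0]],[[0,0,-0.5],[0,0,0]],[[0,0,-0.3],[0,0,0]]])

```text
t: 16.75
eef_pos: [627.1, 189.6, 163.4]
tcp_rot: [3.14, -0.001, 1.445]
ft_force: [-0.2, -0.4, -1.7]
opening: 0.376
```

Request:
drive_tool(increments=[[[0,0,-0.1],[0,0,0]],[[0,0,0],[0,0,0]],[[0,0,0],[0,0,0]],[[0,0,0],[0,0,0]]])

```text
t: 17.08
eef_pos: [626.2, 189.4, 163.4]
tcp_rot: [-3.14, 0.0, 1.445]
ft_force: [-0.2, 0.3, -1.3]
opening: 0.381
```

Run:
```python
from look import *
look("m",["tongs","tongs_grip","bur_center"],[625,189,90],60)
p=env.read_camera("top");print([(d["point"],d["score"]) for d in env.tip_of("rest_top",p)])
p=env.read_camera("scene");print([(d["point"],d["score"]) for d in env.tip_of("rest_top",p)])
go(596,-15.5,163,1.571-.165)
```

```text
scene {'tongs': [([623, 186, 59], 0.95)], 'tongs_grip': [([625, 190, 152], 0.64)], 'bur_center': [([629, 188, 68], 0.96)]}
top {'tongs': [], 'tongs_grip': [], 'bur_center': []}
[([597.0, -16.7, 13.0], 0.75)]
[([596.5, -19.1, 15.2], 0.56)]
t 17.68 tcp [626.6 189.5 164.2] rot [3.142 0.    1.445] F [ 0.   0.3 -1.5] open 0.374 j [ 0.19  0.58  1.54 -0.    1.02  0.32]
tool shift mm [-207.2   -4.6    1.2] rv [0.    0.    0.039] rows 7
[-0.99, -0.02, 0.01] [0.0, 0.0, 0.07]
[-0.99, -0.02, 0.01] [0.0, 0.0, 0.07]
[-0.99, -0.01, 0.01] [0.0, 0.0, 0.07]
[-0.99, -0.01, 0.01] [0.0, 0.0, 0.07]
[-0.99, 0.0, 0.01] [0.0, 0.0, 0.07]
[-0.99, 0.01, 0.01] [0.0, 0.0, 0.07]
[-0.99, 0.01, 0.01] [0.0, 0.0, 0.07]
```

View pics/m.png

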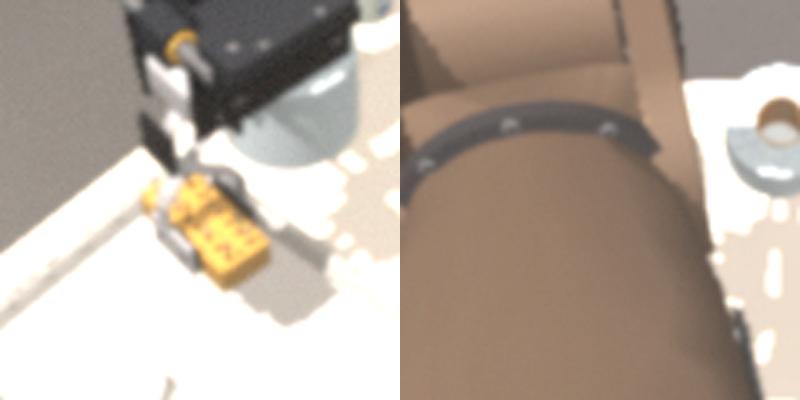

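The block hangs level in the jaws, at (215,235). Its front end could meet the blue jar on a straight path, so I pull back in x first and then cross over.

Request:
drive_tool(increments=[[[0,-0.4,0],[0,0,0]],[[0,-0.8,0],[0,0,0]],[[-0.3,-0.7,0],[0,0,0.1]],[[-0.7,-0.3,0],[0,0,0.1]],[[-0.9,0,0],[0,0,0.1]]])

```text
t: 18.1
eef_pos: [551.4, 142.2, 164.4]
tcp_rot: [-3.141, -0.0, 1.423]
ft_force: [1.3, 0.8, -2.8]
opening: 0.375
```

Request:
drive_tool(increments=[[[-0.9,0,0],[0,0,0.1]],[[-0.9,0,0],[0,0,0.1]],[[-0.9,0.2,0],[0,0,0]],[[-0.9,0.3,0],[0,0,0]],[[-0.6,0.4,0],[0,0,0]]])

```text
t: 18.52
eef_pos: [559.3, 10.6, 164.6]
tcp_rot: [3.141, 0.0, 1.404]
ft_force: [1.0, 0.6, -2.6]
opening: 0.378
```

Request:
drive_tool(increments=[[[-0.2,0.2,0],[0,0,0]],[[0,0,0],[0,0,0]],[[0,0,0],[0,0,0]]])

```text
t: 18.77
eef_pos: [564.6, 6.0, 164.1]
tcp_rot: [-3.141, -0.0, 1.404]
ft_force: [-0.1, 0.6, -1.5]
opening: 0.378
```

Run:
```python
from look import *
look("n",["tongs","rest_top","bur_center"],[596,-16,60],70)
go(596.5,-16.5,163,1.571-.165)
```

```text
scene {'tongs': [([564, 15, 184], 0.84)], 'rest_top': [], 'bur_center': [([567, 7, 69], 0.65)]}
top {'tongs': [], 'rest_top': [], 'bur_center': []}
t 19.17 tcp [564.6   6.2 164.3] rot [3.142 0.    1.406] F [-0.  -0.1 -1.6] open 0.379 j [-0.11  0.46  1.77 -0.    0.91  0.06]
tool shift mm [-17.1  35.2   1.3] rv [ 0.  0. -0.] rows 2
[-0.28, 0.59, 0.02] [0.0, 0.0, -0.0]
[-0.29, 0.59, 0.02] [0.0, 0.0, -0.0]
```

View pics/n.png

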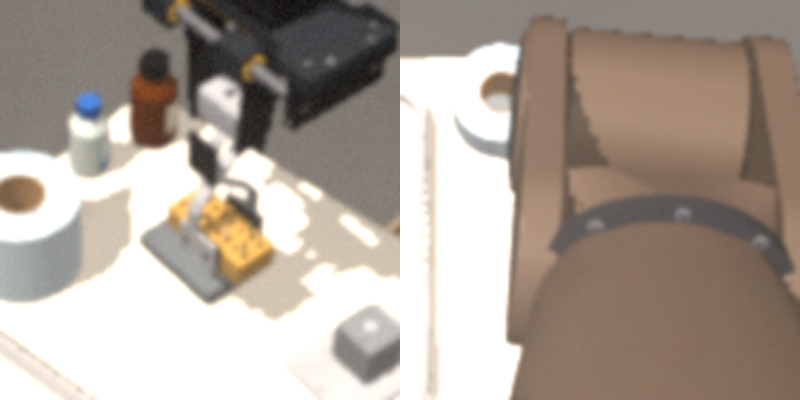

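The block now hangs just behind and above the rest, at (225,235). I move over the centre and lower to about 10 mm above it.

Request:
drive_tool(increments=[[[-0.25,0.5,0],[0,0,0]],[[-0.25,0.5,0.2],[0,0,0]],[[-0.1,0.15,0.4],[0,0,0]],[[0,0,0.4],[0,0,0]],[[0,0,0.15],[0,0,0]]])

```text
t: 19.58
eef_pos: [594.7, -17.7, 127.4]
tcp_rot: [-3.139, 0.0, 1.404]
ft_force: [0.0, -0.1, -1.6]
opening: 0.379
```

Request:
drive_tool(increments=[[[0,0,0],[0,0,0]],[[0,0,0],[0,0,0]],[[0,0,0],[0,0,0]]])

```text
t: 19.83
eef_pos: [595.8, -17.6, 130.2]
tcp_rot: [3.141, 0.0, 1.405]
ft_force: [-0.0, 0.4, -1.8]
opening: 0.38
```

Run:
```python
from look import *
look("o",["tongs","rest_top","bur_center"],[596,-16,40],40)
go(596.5,-16.5,119,1.571-.165)
```

```text
scene {'tongs': [([596, -19, 26], 0.92)], 'rest_top': [([598, -18, 14], 0.74)], 'bur_center': [([595, -14, 33], 0.74)]}
top {'tongs': [], 'rest_top': [], 'bur_center': []}
t 20.23 tcp [595.8 -17.8 129.9] rot [3.141 0.    1.405] F [-0.2  0.2 -1.3] open 0.375 j [-0.14  0.55  1.72 -0.    0.87  0.03]
tool shift mm [ 1.4  0.5 10.9] rv [ 0.     0.    -0.001] rows 1
[0.05, 0.02, 0.36] [0.0, 0.0, -0.01]
```

View pics/o.png

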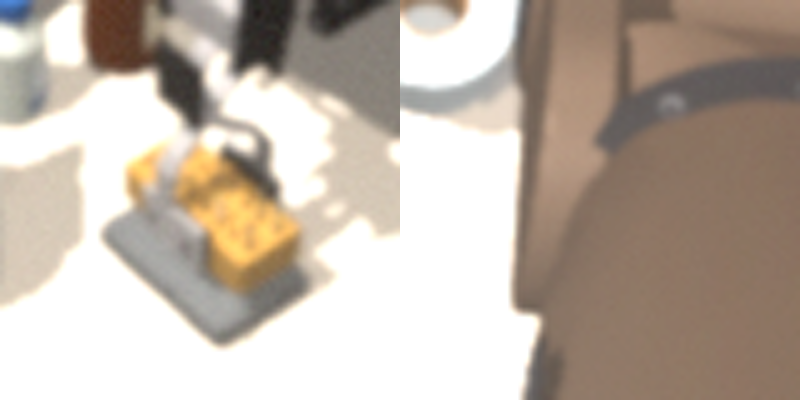

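The block is aligned above the rest, with the rest's outline visible evenly around it. I lower to contact while watching the force.

Request:
drive_tool(increments=[[[0.04,0,0.15],[0,0,0]],[[0,0,0.1],[0,0,0]],[[0,0,0.04],[0,0,0]],[[0,0,0],[0,0,0]],[[0,0,0],[0,0,0]]])

```text
t: 20.65
eef_pos: [595.9, -16.6, 120.8]
tcp_rot: [-3.141, 0.0, 1.405]
ft_force: [0.1, 0.0, -1.7]
opening: 0.38
```

Request:
drive_tool(increments=[[[0,0,0.04],[0,0,0]],[[0,0,0],[0,0,0]],[[0,0,0],[0,0,0]]])

```text
t: 20.9
eef_pos: [596.1, -16.7, 119.9]
tcp_rot: [3.141, 0.0, 1.405]
ft_force: [-0.5, -0.6, -1.1]
opening: 0.379
```

Run:
```python
from look import *
look("q",["tongs","rest_top","bur_center"],[596,-16,40],40)
p=env.read_camera("scene")
# overlay block & rest model
im=cv2.resize(p["pixels"],None,fx=5,fy=5,interpolation=2)
def box(c,yaw,L,W,z,col):
    d=np.array([[1,1],[1,-1],[-1,-1],[-1,1]])*[L/2,W/2];r=np.array([[np.cos(yaw),-np.sin(yaw)],[np.sin(yaw),np.cos(yaw)]])
    P=np.c_[d@r.T+c,np.full(4,z)];cv2.polylines(im,[(proj(p,P)*5+2).astype(int)],True,col,1)
box((596.5,-16.5),-.165,75,50,14,(0,255,0))
t=env.state()["eef_pos"]
box(t[:2],-.165,70,32,34,(0,0,255))
c=(proj(p,[596,-16,30])[0]*5).astype(int)
cv2.imwrite("pics/q2.png",cv2.convertScaleAbs(im[c[1]-200:c[1]+200,c[0]-250:c[0]+250],alpha=1.5))
go(596.5,-16.5,119,1.571-.165)
```

```text
scene {'tongs': [([595, -19, 15], 0.95)], 'rest_top': [([595, -20, 15], 0.88)], 'bur_center': [([599, -16, 138], 0.46)]}
top {'tongs': [], 'rest_top': [], 'bur_center': []}
t 21.35 tcp [596.1 -16.7 119.9] rot [3.141 0.    1.405] F [ 1.6 -1.  -1.6] open 0.377 j [-0.14  0.56  1.73 -0.    0.85  0.03]
tool shift mm [0.3 0.4 0.9] rv [ 0.     0.    -0.001] rows 1
[0.01, 0.01, 0.03] [0.0, 0.0, -0.02]
```

View pics/q2.png

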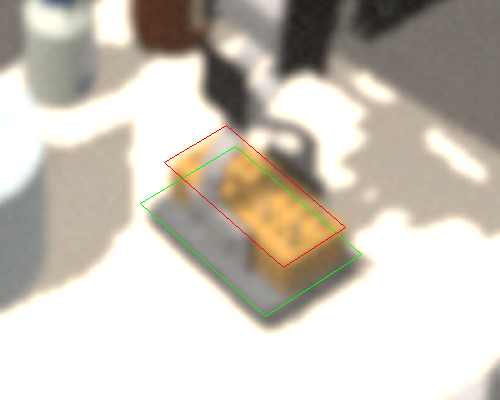

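The overlay shows the rest on its predicted outline and the block about 3 mm towards -x of its prediction. I nudge +2 mm and lower until the weight comes off.

Request:
drive_tool(increments=[[[0,0.07,0],[0,0,0]],[[0,0,0.03],[0,0,0]],[[0,0,0],[0,0,0]],[[0,0,0],[0,0,0]]])

```text
t: 21.68
eef_pos: [598.2, -17.0, 119.0]
tcp_rot: [3.141, 0.0, 1.405]
ft_force: [-0.0, 0.0, 1.1]
opening: 0.375
```

Request:
drive_tool(increments=[[[0,0,0.03],[0,0,0]],[[0,0,0],[0,0,0]],[[0,0,0],[0,0,0]]])

```text
t: 21.93
eef_pos: [598.2, -17.0, 118.0]
tcp_rot: [3.141, 0.0, 1.405]
ft_force: [0.5, 0.6, 1.1]
opening: 0.374
```

Request:
drive_tool(increments=[[[0,0,0.03],[0,0,0]],[[0,0,0],[0,0,0]],[[0,0,0],[0,0,0]]])

```text
t: 22.18
eef_pos: [598.2, -17.0, 117.4]
tcp_rot: [3.141, 0.0, 1.405]
ft_force: [-0.6, -0.0, 4.3]
opening: 0.378
```

It is in contact (+4 N). I release the heel, rise and turn back.

Request:
drive_tool(increments=[[[0,0,-0.05],[0,0,0]],[[0,0,0],[0,0,0]],[[0,0,0],[0,0,0]],[[0,0,0],[0,0,0]],[[0,0,0],[0,0,0]]], jaw=1)

```text
t: 22.6
eef_pos: [597.9, -16.9, 118.4]
tcp_rot: [-3.141, 0.0, 1.405]
ft_force: [-0.6, -0.1, 0.9]
opening: 0.672
```

Request:
drive_tool(increments=[[[0,0,0],[0,0,0]],[[0,0,0],[0,0,0]],[[0,0,0],[0,0,0]]])

```text
t: 22.85
eef_pos: [598.0, -17.0, 118.6]
tcp_rot: [-3.142, 0.0, 1.405]
ft_force: [0.5, 1.0, -0.4]
opening: 0.88
```

Request:
drive_tool(increments=[[[0,0,-0.5],[0,0,0]],[[0,0,-0.8],[0,0,0]],[[0,0,-0.6],[0,0,0]],[[0,0,-0.2],[0,0,0]]])

```text
t: 23.18
eef_pos: [598.9, -17.1, 184.1]
tcp_rot: [3.138, 0.0, 1.405]
ft_force: [-0.2, 0.3, -0.0]
opening: 0.998
```

Request:
drive_tool(increments=[[[0,0,0],[0,0,1]],[[0,0,0],[0,0,1]],[[0,0,0],[0,0,1]],[[0,0,0],[0,0,1]],[[0,0,0],[0,0,1]]])

```text
t: 23.6
eef_pos: [597.8, -17.0, 180.9]
tcp_rot: [-3.141, 0.0, 1.001]
ft_force: [0.6, 0.2, 0.5]
opening: 0.999
```

Request:
drive_tool(increments=[[[0,0,0],[0,0,1]],[[0,0,0],[0,0,1]],[[0,0,0],[0,0,1]],[[0,0,0],[0,0,1]],[[0,0,0],[0,0,1]]])

```text
t: 24.02
eef_pos: [597.8, -17.0, 180.9]
tcp_rot: [-3.141, 0.001, 0.601]
ft_force: [1.5, 0.3, -0.3]
opening: 1.002
```

Request:
drive_tool(increments=[[[0,0,0],[0,0,1]],[[0,0,0],[0,0,1]],[[0,0,0],[0,0,1]],[[0,0,0],[0,0,1]],[[0,0,0],[0,0,1]]])

```text
t: 24.43
eef_pos: [597.8, -17.0, 180.8]
tcp_rot: [-3.141, 0.001, 0.201]
ft_force: [0.2, -0.0, 0.2]
opening: 0.995
```

Request:
drive_tool(increments=[[[0,0,0],[0,0,1]],[[0,0,0],[0,0,1]],[[0,0,0],[0,0,1]],[[0,0,0],[0,0,1]],[[0,0,0],[0,0,0.6]]])

```text
t: 24.85
eef_pos: [597.8, -17.0, 180.8]
tcp_rot: [3.141, 0.001, -0.168]
ft_force: [-0.5, 0.3, -0.5]
opening: 0.999
```

Run:
```python
from look import *
look("r",["tongs","tongs_grip","tongs_heel","rest_top","bur_center"],[596,-16,90],70)
go(597.5,-17,89,-.165)
```

```text
scene {'tongs': [([600, -22, 138], 0.79)], 'tongs_grip': [([599, -18, 107], 0.57)], 'tongs_heel': [([600, -18, 135], 0.73)], 'rest_top': [([598, -19, 14], 0.86)], 'bur_center': []}
top {'tongs': [], 'tongs_grip': [([559, 285, 1], 0.38)], 'tongs_heel': [], 'rest_top': [], 'bur_center': []}
t 25.45 tcp [598.  -17.  181.6] rot [ 3.142 -0.    -0.163] F [-1.7 -0.4 -0.7] open 0.997 j [-0.14  0.49  1.66 -0.    0.99  1.6 ]
tool shift mm [-0.5  0.1 92.6] rv [ 0.    -0.     0.002] rows 4
[-0.0, 0.0, 0.77] [0.0, -0.0, 0.01]
[-0.0, 0.0, 0.77] [0.0, -0.0, 0.01]
[-0.0, 0.0, 0.77] [0.0, -0.0, 0.01]
[-0.0, 0.0, 0.77] [0.0, -0.0, 0.01]
```

View pics/r.png

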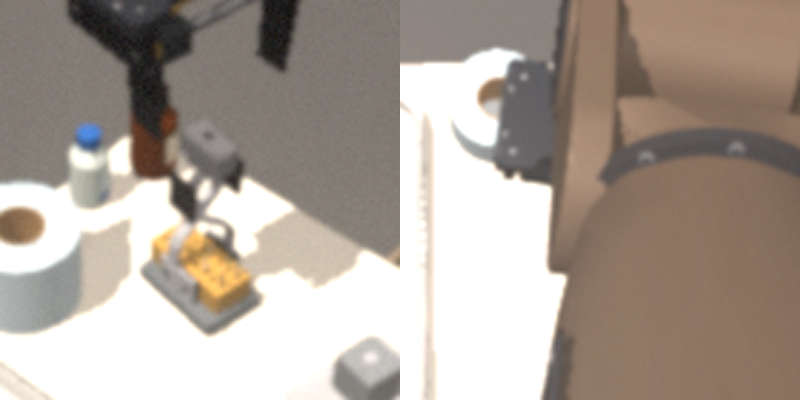

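The block and tongs stand on the rest, with the block at (205,265) and the heel at (210,145). The open fingers are either side. Lowering to the pads and squeezing.

Request:
drive_tool(increments=[[[0,0,0.6],[0,0,0]],[[0,0,0.8],[0,0,0]],[[0,0,0.8],[0,0,0]],[[0,0,0.6],[0,0,0]],[[0,0,0.25],[0,0,0]]])

```text
t: 25.87
eef_pos: [597.1, -16.9, 87.8]
tcp_rot: [3.141, 0.003, -0.163]
ft_force: [0.1, -0.5, -0.1]
opening: 0.998
```

Request:
drive_tool(increments=[[[0,0,0],[0,0,0]],[[0,0,0],[0,0,0]],[[0,0,0],[0,0,0]]], jaw=0)

```text
t: 26.12
eef_pos: [598.7, -17.1, 91.3]
tcp_rot: [3.142, -0.002, -0.163]
ft_force: [0.2, -0.5, 0.7]
opening: 0.844
```

Run:
```python
from look import *
look("s",["tongs","tongs_grip"],[596,-16,80],60)
go(597.5,-17,88,-.165)
```

```text
scene {'tongs': [([601, -12, 139], 0.83)], 'tongs_grip': [([599, -20, 108], 0.65)]}
top {'tongs': [], 'tongs_grip': []}
t 26.42 tcp [598.2 -17.   90.7] rot [ 3.142e+00 -1.000e-03 -1.630e-01] F [ 0.8  0.7 -0.3] open 0.593 j [-0.14  0.6   1.75 -0.    0.79  1.6 ]
tool shift mm [-0.7  0.1  2.7] rv [ 0.    -0.001  0.002] rows 1
[-0.02, 0.0, 0.09] [0.0, -0.01, 0.02]
```

View pics/s.png

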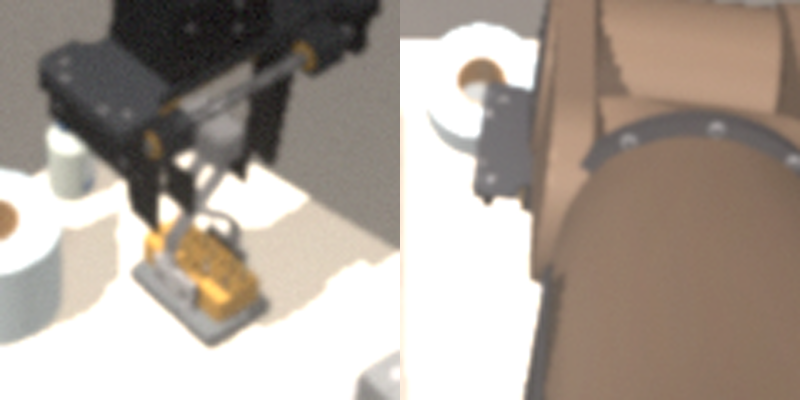

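Request:
drive_tool(increments=[[[0,0,0.08],[0,0,0]],[[0,0,0],[0,0,0]],[[0,0,0],[0,0,0]],[[0,0,0],[0,0,0]],[[0,0,0],[0,0,0]]], jaw=-0.5)

```text
t: 26.83
eef_pos: [598.0, -17.0, 87.6]
tcp_rot: [3.141, 0.0, -0.163]
ft_force: [0.0, 0.3, -1.4]
opening: 0.4
```

Request:
drive_tool(increments=[[[0,0,0],[0,0,0]],[[0,0,0],[0,0,0]],[[0,0,0],[0,0,0]],[[0,0,0],[0,0,0]]])

```text
t: 27.17
eef_pos: [598.0, -17.0, 87.7]
tcp_rot: [3.142, 0.0, -0.163]
ft_force: [-0.2, -0.6, -1.0]
opening: 0.402
```

Run:
```python
from look import *
look("t",["tongs","tongs_grip","bur_center"],[596,-16,60],50)
go(597.5,-17,88,-.165)
```

```text
scene {'tongs': [([601, -19, 16], 0.93)], 'tongs_grip': [([601, -16, 110], 0.66)], 'bur_center': [([597, -14, 26], 0.94)]}
top {'tongs': [], 'tongs_grip': [], 'bur_center': []}
t 27.57 tcp [598.1 -17.   87.7] rot [ 3.142 -0.    -0.163] F [ 0.9 -0.8 -0.8] open 0.395 j [-0.14  0.6   1.75 -0.    0.79  1.6 ]
tool shift mm [-0.5  0.1 -0.3] rv [ 0.    -0.     0.002] rows 1
[-0.02, 0.0, -0.01] [0.0, -0.0, 0.02]
```

View pics/t.png

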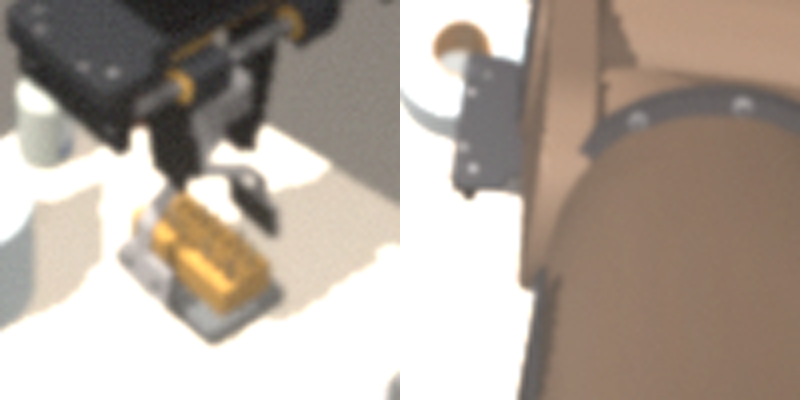

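The jaws are open, at (150,260) and (262,205), and the block stays standing on the rest. Lifting off straight up.

Request:
drive_tool(increments=[[[0,0,-0.2],[0,0,0]],[[0,0,-0.5],[0,0,0]],[[0,0,-0.8],[0,0,0]],[[0,0,-0.9],[0,0,0]],[[0,0,-0.6],[0,0,0]]])

```text
t: 27.98
eef_pos: [598.4, -17.0, 180.4]
tcp_rot: [3.142, -0.002, -0.163]
ft_force: [0.5, 1.4, -1.2]
opening: 0.397
```

Run:
```python
from look import *
look("u",["tongs","tongs_grip","bur_center","rest_top"],[596,-16,60],60)
go(457.5,-15.2,178,-.215)
```

```text
scene {'tongs': [([595, -20, 108], 0.68)], 'tongs_grip': [([596, -18, 202], 0.7)], 'bur_center': [([600, -17, 21], 0.58)], 'rest_top': [([595, -20, 15], 0.59)]}
top {'tongs': [], 'tongs_grip': [], 'bur_center': [], 'rest_top': []}
t 28.48 tcp [597.8 -17.  176.9] rot [ 3.141e+00  1.000e-03 -1.630e-01] F [ 0.1 -0.5 -1.8] open 0.397 j [-0.14  0.49  1.67 -0.    0.98  1.6 ]
tool shift mm [-138.7   21.    -0.9] rv [0.    0.001 0.052] rows 5
[-0.92, 0.14, -0.01] [0.0, 0.0, 0.13]
[-0.92, 0.15, -0.01] [0.0, 0.0, 0.13]
[-0.92, 0.16, -0.01] [0.0, 0.0, 0.13]
[-0.92, 0.17, -0.01] [0.0, 0.0, 0.13]
[-0.92, 0.18, -0.01] [0.0, 0.0, 0.13]
```

View pics/u.png

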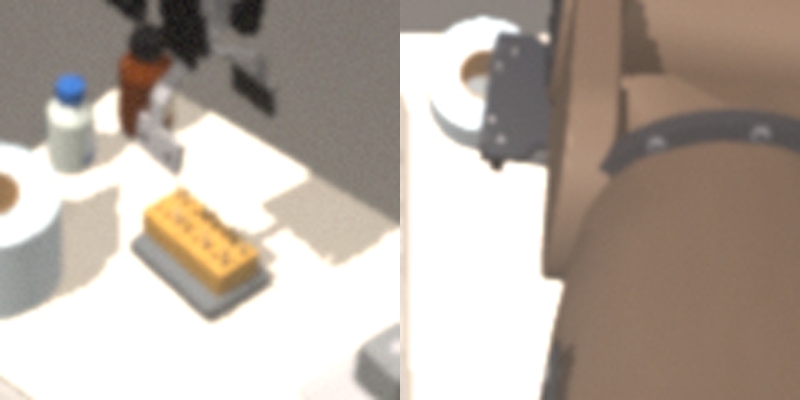

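The block stands upright in the middle of the rest at (203,240), and the tongs are clear above it. Going back to the stand.

Request:
drive_tool(increments=[[[-0.5,0.1,0],[0,0,0.1]],[[-0.8,0.1,0],[0,0,0.15]],[[-0.9,0.15,0],[0,0,0.15]],[[-0.9,0.15,0],[0,0,0.15]],[[-0.8,0.15,0],[0,0,0.1]]])

```text
t: 28.9
eef_pos: [477.7, -14.4, 177.2]
tcp_rot: [3.141, 0.001, -0.216]
ft_force: [0.2, 0.6, -1.6]
opening: 0.392
```

Request:
drive_tool(increments=[[[-0.5,0.05,0],[0,0,0]],[[-0.2,0,0],[0,0,0]],[[0,0,0],[0,0,0]],[[0,0,0],[0,0,0]]])

```text
t: 29.23
eef_pos: [459.5, -11.6, 177.8]
tcp_rot: [3.142, -0.001, -0.215]
ft_force: [0.7, 0.4, -1.6]
opening: 0.395
```

Run:
```python
from look import *
look("v",["tongs","tongs_grip","stand_seat"],[457,-16,60],60)
go(457.8,-15.2,83,-.215)
```

```text
scene {'tongs': [([460, -10, 106], 0.81)], 'tongs_grip': [([461, -12, 197], 0.93)], 'stand_seat': [([455, -15, 4], 0.96)]}
top {'tongs': [([592, -13, 12], 0.41)], 'tongs_grip': [], 'stand_seat': []}
t 29.63 tcp [458.8 -11.5 177.6] rot [ 3.141  0.    -0.215] F [-0.   0.6 -1.1] open 0.402 j [-0.17  0.31  2.   -0.    0.84  1.62]
tool shift mm [-0.2  3.8 94.6] rv [ 0.  0. -0.] rows 4
[-0.0, 0.03, 0.79] [0.0, 0.0, -0.0]
[-0.0, 0.03, 0.79] [0.0, 0.0, -0.0]
[-0.0, 0.03, 0.79] [0.0, 0.0, -0.0]
[-0.0, 0.03, 0.79] [0.0, 0.0, -0.0]
```

View pics/v.png

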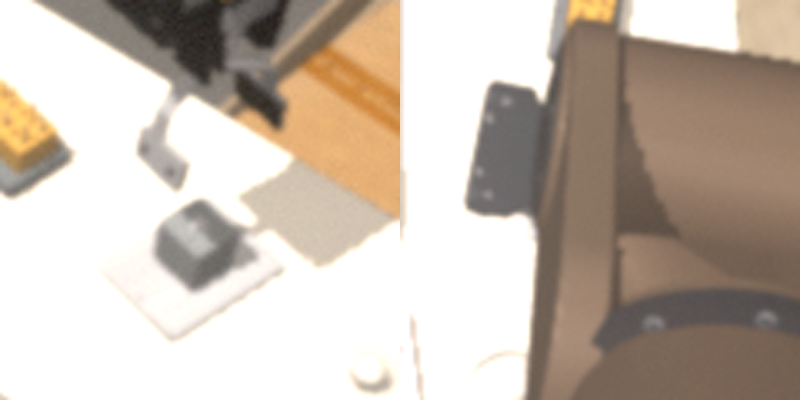

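The jaws, at (165,160) and (260,95), are above the post at (197,245). I correct 4 mm sideways and lower.

Request:
drive_tool(increments=[[[0,0.13,0.4],[0,0,0]],[[0,0,0.6],[0,0,0]],[[0,0,0.4],[0,0,0]],[[0,0,0],[0,0,0]],[[0,0,0],[0,0,0]]])

```text
t: 30.05
eef_pos: [457.8, -15.3, 135.6]
tcp_rot: [3.141, 0.001, -0.215]
ft_force: [0.4, -0.2, -1.3]
opening: 0.395
```

Request:
drive_tool(increments=[[[0,0,0.4],[0,0,0]],[[0,0,0.5],[0,0,0]],[[0,0,0.4],[0,0,0]],[[0,0,0],[0,0,0]],[[0,0,0],[0,0,0]]])

```text
t: 30.47
eef_pos: [458.1, -15.3, 97.2]
tcp_rot: [3.142, -0.0, -0.215]
ft_force: [0.5, 0.0, -1.6]
opening: 0.396
```

Run:
```python
from look import *
look("w",["tongs","tongs_grip","stand_seat"],[457,-16,40],50)
go(457.8,-15.2,83,-.215)
```

```text
scene {'tongs': [([458, -16, 26], 0.79)], 'tongs_grip': [([458, -15, 120], 0.92)], 'stand_seat': [([456, -17, 8], 0.88)]}
top {'tongs': [], 'tongs_grip': [([595, -17, 22], 0.72)], 'stand_seat': []}
t 30.87 tcp [457.9 -15.3  97.1] rot [ 3.142e+00 -1.000e-03 -2.150e-01] F [-0.2  0.1 -1.3] open 0.398 j [-0.18  0.44  2.08 -0.    0.62  1.61]
tool shift mm [-0.2 -0.1 14.1] rv [ 0.    -0.001 -0.   ] rows 1
[-0.01, -0.0, 0.47] [0.0, -0.01, -0.0]
```

View pics/w.png

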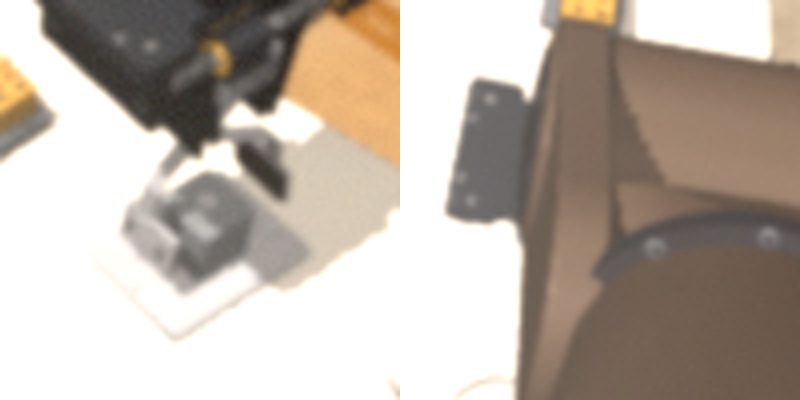

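The jaws straddle the post, at (150,235) and (270,170). I lower the last 14 mm in small steps.

Request:
drive_tool(increments=[[[0,0,0.2],[0,0,0]],[[0,0,0.2],[0,0,0]],[[0,0,0],[0,0,0]],[[0,0,0],[0,0,0]]])

```text
t: 31.2
eef_pos: [457.5, -15.3, 84.1]
tcp_rot: [3.141, 0.001, -0.215]
ft_force: [-0.1, 0.5, -1.3]
opening: 0.402
```

Request:
drive_tool(increments=[[[0,0,0.06],[0,0,0]],[[0,0,0],[0,0,0]],[[0,0,0],[0,0,0]]])

```text
t: 31.45
eef_pos: [457.8, -15.3, 82.9]
tcp_rot: [3.141, 0.0, -0.215]
ft_force: [-0.1, -0.0, -2.0]
opening: 0.397
```

Request:
drive_tool(increments=[[[0,0,0.03],[0,0,0]],[[0,0,0],[0,0,0]],[[0,0,0],[0,0,0]]])

```text
t: 31.7
eef_pos: [457.8, -15.3, 82.0]
tcp_rot: [3.141, -0.0, -0.215]
ft_force: [-0.3, -0.1, -0.1]
opening: 0.396
```

Request:
drive_tool(increments=[[[0,0,0],[0,0,0]],[[0,0,0],[0,0,0]],[[0,0,0],[0,0,0]],[[0,0,0],[0,0,0]],[[0,0,0],[0,0,0]]], jaw=1)

```text
t: 32.12
eef_pos: [457.9, -15.3, 82.1]
tcp_rot: [3.142, -0.0, -0.215]
ft_force: [-0.2, 0.2, -0.4]
opening: 0.693
```

Request:
drive_tool(increments=[[[0,0,0],[0,0,0]],[[0,0,0],[0,0,0]],[[0,0,0],[0,0,0]],[[0,0,0],[0,0,0]]])

```text
t: 32.45
eef_pos: [457.8, -15.3, 82.0]
tcp_rot: [3.141, 0.0, -0.215]
ft_force: [-0.2, -0.2, -0.4]
opening: 0.964
```

Request:
drive_tool(increments=[[[0,0,-0.5],[0,0,0]],[[0,0,-0.9],[0,0,0]],[[0,0,-0.9],[0,0,0]],[[0,0,-0.9],[0,0,0]],[[0,0,-0.9],[0,0,0]]])

```text
t: 32.87
eef_pos: [457.5, -15.3, 206.4]
tcp_rot: [3.141, 0.0, -0.215]
ft_force: [0.4, 0.6, -0.2]
opening: 1.0
```

Request:
drive_tool(increments=[[[0,0.8,0],[0,0,0]],[[0,1,0],[0,0,0]],[[0,1,0],[0,0,0]],[[0,1,0],[0,0,0]],[[0,1,0],[0,0,0]]])

```text
t: 33.28
eef_pos: [426.5, -157.2, 205.2]
tcp_rot: [3.141, -0.0, -0.215]
ft_force: [0.3, 0.8, 0.5]
opening: 0.999
```

Request:
drive_tool(increments=[[[0,1,0],[0,0,0]],[[0,0.5,0],[0,0,0]],[[0,0,0],[0,0,0]],[[0,0,0],[0,0,0]]])

```text
t: 33.62
eef_pos: [417.2, -200.2, 204.9]
tcp_rot: [-3.141, 0.0, -0.217]
ft_force: [0.4, 0.4, -0.5]
opening: 1.0
```

Run:
```python
from look import *
look("x",["tongs","tongs_grip","tongs_heel","stand_seat","bur_center","bur_block","rest_top","mouth_mirror","probe","bottle_amber"],[520,-16,50],90)
p=env.read_camera("top")
for nm,c,z in(("rest",(597,-17),14),):
    im=rect(p,c,z,60,5);cv2.imwrite("pics/x2.png",np.hstack([cv2.resize(rect(p,c,34,60,5),(400,400)),cv2.resize(im,(400,400))]))
print(env.state()["ft_force"],env.state()["t"])
```

```text
scene {'tongs': [([458, -20, 130], 0.76)], 'tongs_grip': [([455, -16, 103], 0.85)], 'tongs_heel': [([460, -14, 129], 0.6)], 'stand_seat': [([455, -14, 6], 0.65)], 'bur_center': [([598, -17, 29], 0.65)], 'bur_block': [([599, -18, 12], 0.88)], 'rest_top': [([600, -20, 13], 0.9)], 'mouth_mirror': [([535, 254, 0], 0.88)], 'probe': [([561, 281, 3], 0.77)], 'bottle_amber': [([702, -95, -2], 0.63)]}
top {'tongs': [([456, -18, 5], 0.82)], 'tongs_grip': [([455, -18, 100], 0.75)], 'tongs_heel': [([457, -18, 130], 0.63)], 'stand_seat': [([458, -13, 10], 0.79)], 'bur_center': [([596, -16, 24], 0.55)], 'bur_block': [([596, -22, 14], 0.59)], 'rest_top': [([596, -14, 10], 0.63)], 'mouth_mirror': [([541, 257, 1], 0.71)], 'probe': [([560, 288, 3], 0.45)], 'bottle_amber': [([704, -89, 0], 0.72)]}
[ 0.4528097   0.01265766 -0.26520629] 34.7667
```

View pics/x.png

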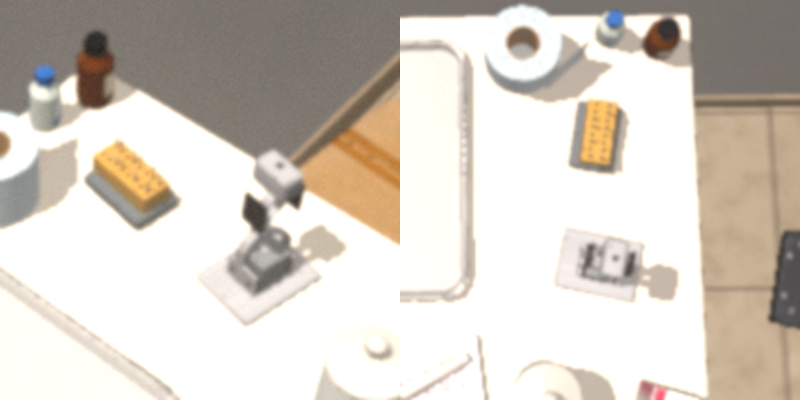

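View pics/x2.png

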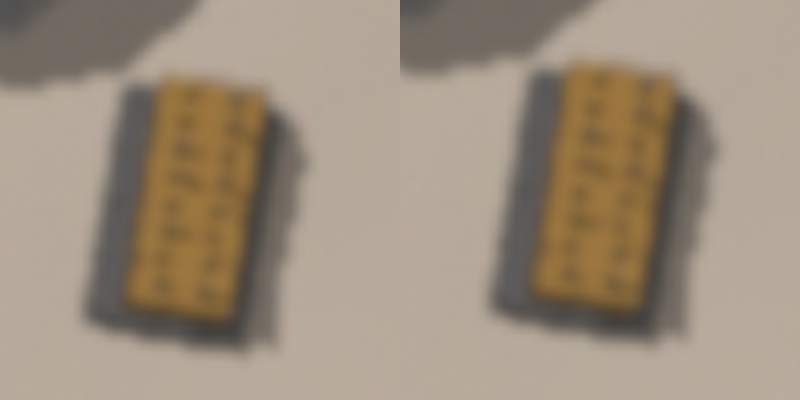

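The last pictures show the block upright on the rest at about (598,-17). The rest is at about (596,-16), so it has stayed put. The tongs stand upright on the post as before, and the bystanders haven't moved. The arm is clear, so I hand in.

```bash
python3 -c "
from cell import env
print(env.job_done())"
```

```text
the job is handed in; nothing more can be done
None
```

I did the whole job and handed it in at about 35 s of the 61 s allowed; the hand-in gave no verdict.

**What I did:** I squeezed the tongs off the stand and clipped them across the block, then let go so they gripped it themselves. I lifted them by the heel, set the block on the rest, squeezed the tongs off and clipped them back on the post.

**Last checks from both cameras, before handing in:**
- **Block:** it stands upright at about (598, -17). The rest is at about (596, -16), so the centres are a few millimetres apart, and the long axes agree within about 0.05 rad.
- **Tongs:** they stand upright on the post, about 2 to 4 mm from the stand's centre. The grip point reads 100 to 103 mm high in the world, which matches the start.
- **Other things:** the rest, mouth mirror, probe and amber bottle read within about 7 mm of where they started, which is mostly detector noise. The open gripper was clear of everything, and the wrist force was near zero.

**Readings that disagreed:**
- **Block height:** the networks put the block's centre at 24 to 29 mm; 24 mm is what is expected on the rest.
- **One sideways reading:** a reading of the block's underside was 6 mm off in y, but the rectified picture did not support it.
- **Jaw force on the post:** I could not measure it directly. I judged it from the pictures, where the tongs stand by themselves.

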